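# Kit up swivel feet: count balls from the dispenser and stack the bases

## Task

Kit up the swivel feet: every hat-shaped steel base on the bench needs one nylon ball. Stand the bowl under the dispenser's spout, turn the paddle knob clockwise one click for each base there is, so that exactly that many balls drop into the bowl and the knob rests in its click, then set the bowl with its balls upright in the middle of the square rubber mat. Also stack all the bases in one straight column on the middle of the round cork pad, alternately flat face down and boss down (as they already lie, none needs turning over) so that flat sits on flat and boss on boss; leave the hand tools around alone.

Things in the scene. Friction and masses are not known exactly. Their poses are not given: they have to be found in the camera images.
- base1: steel hat-shaped swivel-foot base: a round flange 62 mm across and 8 mm thick with a round boss 36 mm across and 16 mm long standing on one side, 24 mm in all, 0.13 to 0.24 kg. Origin at the centre of its flat face, body +z along the boss (pointing up = lying flat face down, pointing down = lying boss down). Starts flat face down, origin at bench height. May be absent.
- base2: steel hat-shaped swivel-foot base: a round flange 62 mm across and 8 mm thick with a round boss 36 mm across and 16 mm long standing on one side, 24 mm in all, 0.13 to 0.24 kg. Origin at the centre of its flat face, body +z along the boss (pointing up = lying flat face down, pointing down = lying boss down). Starts flat face down, origin at bench height. May be absent.
- base3: steel hat-shaped swivel-foot base: a round flange 62 mm across and 8 mm thick with a round boss 36 mm across and 16 mm long standing on one side, 24 mm in all, 0.13 to 0.24 kg. Origin at the centre of its flat face, body +z along the boss (pointing up = lying flat face down, pointing down = lying boss down). Starts boss down, so its flat face is on top, 24 mm above the bench. May be absent.
- base4: steel hat-shaped swivel-foot base: a round flange 62 mm across and 8 mm thick with a round boss 36 mm across and 16 mm long standing on one side, 24 mm in all, 0.13 to 0.24 kg. Origin at the centre of its flat face, body +z along the boss (pointing up = lying flat face down, pointing down = lying boss down). Starts boss down, so its flat face is on top, 24 mm above the bench. May be absent.
- bowl: small steel bowl with a wooden stub handle: 64 mm across at the foot, 76 mm at the rim, 38 mm high, wall 3 mm, floor 4 mm, about 0.13 to 0.21 kg; origin under the centre of the round bowl, handle towards body -x
- bowl_handle (a point): middle of the handle, 85 mm from the bowl's centre towards body -x, 32 mm above its underside; the handle is 14 mm wide (body y), 12 mm thick (26 to 38 mm up) and runs from 36 to 106 mm from the bowl's centre
- disp: fixed gravity dispenser: a round clear drum 112 mm across, from 116 to 170 mm above the bench, on a grey column and foot (the foot is 10 mm thick and reaches 42 mm from the drum axis on the spout side); inside, a white paddle wheel has eight pockets with six balls in them. Origin on the bench under the drum's axis; its chute and spout point to body -x
- spout (a point): middle of the spout's lower opening, 90 mm from the drum axis towards the dispenser's -x, about 62 mm above the bench; balls drop straight down from it, to within about 10 mm of the point below. The chute's front plate stands 16 mm further out, from 62 to 116 mm above the bench
- knob_grip (a point): grip point of the black paddle knob, on the drum's axis, 190 mm above the bench. The paddle is an upright blade 52 mm long, 10 mm thick, from 174 to 202 mm above the bench; this point's x axis runs along the blade, and at joint value 0 along the dispenser's x. The drum's top under it is a flat disc 170 mm above the bench
- knob (a joint): angle of the paddle knob: 0 at the start, growing clockwise seen from above; it springs into a detent (click) every 0.785 rad (45 degrees), needs about 0.1 N m over the hump half way, and stops just below 0 and above six clicks. Each click forward drops exactly one ball, ball1 first, shortly before the click is complete
- pad: round cork pad fixed to the bench, 80 mm across, 5 mm thick; origin under its centre
- mat: square black rubber mat fixed to the bench, 110 x 110 mm, 4 mm thick; origin under its centre
- ball1: white nylon ball, 18 mm across, 10 g, number 1 to drop from the dispenser; origin at its centre
- ball2: white nylon ball, 18 mm across, 10 g, number 2 to drop from the dispenser; origin at its centre
- ball3: white nylon ball, 18 mm across, 10 g, number 3 to drop from the dispenser; origin at its centre
- ball4: white nylon ball, 18 mm across, 10 g, number 4 to drop from the dispenser; origin at its centre
- ball5: white nylon ball, 18 mm across, 10 g, number 5 to drop from the dispenser; origin at its centre
- ball6: white nylon ball, 18 mm across, 10 g, number 6 to drop from the dispenser; origin at its centre
- bitcase: flat red plastic drill bit case, 100 x 160 (y) x 24 mm; origin under its centre
- bradawl: bradawl lying flat, 26 mm thick wooden handle, 145 mm long along body x; origin under its middle
- rasp: wooden-handled rasp lying flat, 305 mm long along body x, 28 mm thick; origin under its middle
- tape: tape measure, 66 x 36 x 62 mm high; origin under its centre

How it is judged:
On the way:
1. the bowl stands on the bench under the spout before the knob is turned (horizontal distance between bowl and spout below 0.025 m and height (world z) of bowl below 0.01 m and angle between bowl's own z axis and vertical below 0.1 rad and value of joint knob below 0.3 rad), for 0.2 s.
At the end, for the whole second after the job is handed in: One ball per base in the bowl, the rest in the drum, knob within 0.13 rad of that click; bowl upright on the mat, within 30 mm of its centre; all bases level and at rest in one alternating column, each within 15 mm of the pad's centre, heights within 5 mm (horizontal distance between each of base1, base2, base3, base4 and pad below 0.015 m and angle between each of base1, base2, bowl's own z axis and vertical below 0.1 rad and angle between each of base3, base4's own z axis and vertical above 3.04 rad and linear speed of each of base1, base2, base3, base4, bowl below 0.02 m/s and (((z of base1 in the frame of pad between 0 and 0.01 m or z of base1 in the frame of pad between 0.048 and 0.058 m or z of base1 in the frame of pad between 0.096 and 0.106 m) and (z of base2 in the frame of pad between 0 and 0.01 m or z of base2 in the frame of pad between 0.048 and 0.058 m or z of base2 in the frame of pad between 0.096 and 0.106 m) and (z of base3 in the frame of pad between 0 and 0.01 m or z of base3 in the frame of pad between 0.048 and 0.058 m or z of base3 in the frame of pad between 0.096 and 0.106 m) and (z of base4 in the frame of pad between 0 and 0.01 m or z of base4 in the frame of pad between 0.048 and 0.058 m or z of base4 in the frame of pad between 0.096 and 0.106 m)) or ((z of base1 in the frame of pad between 0.024 and 0.034 m or z of base1 in the frame of pad between 0.072 and 0.082 m) and (z of base2 in the frame of pad between 0.024 and 0.034 m or z of base2 in the frame of pad between 0.072 and 0.082 m) and (z of base3 in the frame of pad between 0.024 and 0.034 m or z of base3 in the frame of pad between 0.072 and 0.082 m) and (z of base4 in the frame of pad between 0.024 and 0.034 m or z of base4 in the frame of pad between 0.072 and 0.082 m))) and (((z of any of base1, base2 in the frame of pad above 0.024 m or z of any of base3, base4 in the frame of pad above 0.048 m) and z of each of base1, base2 in the frame of pad below 0.034 m and z of each of base3, base4 in the frame of pad below 0.058 m and (horizontal distance between each of ball1, ball2 and bowl below 0.036 m and z of ball1 in the frame of bowl between 0 and 0.045 m and z of ball2 in the frame of bowl between 0 and 0.045 m and z of each of ball3, ball4, ball5, ball6 in the frame of disp above 0.115 m) and value of joint knob between 1.4408 and 1.7008 rad) or ((z of any of base1, base2 in the frame of pad above 0.048 m or z of any of base3, base4 in the frame of pad above 0.072 m) and z of each of base1, base2 in the frame of pad below 0.058 m and z of each of base3, base4 in the frame of pad below 0.082 m and (horizontal distance between each of ball1, ball2, ball3 and bowl below 0.036 m and z of ball1 in the frame of bowl between 0 and 0.045 m and z of ball2 in the frame of bowl between 0 and 0.045 m and z of ball3 in the frame of bowl between 0 and 0.045 m and z of each of ball4, ball5, ball6 in the frame of disp above 0.115 m) and value of joint knob between 2.2262 and 2.4862 rad) or ((z of any of base1, base2 in the frame of pad above 0.072 m or z of any of base3, base4 in the frame of pad above 0.096 m) and z of each of base1, base2 in the frame of pad below 0.082 m and z of each of base3, base4 in the frame of pad below 0.106 m and (horizontal distance between each of ball1, ball2, ball3, ball4 and bowl below 0.036 m and z of ball1 in the frame of bowl between 0 and 0.045 m and z of ball2 in the frame of bowl between 0 and 0.045 m and z of ball3 in the frame of bowl between 0 and 0.045 m and z of ball4 in the frame of bowl between 0 and 0.045 m and z of each of ball5, ball6 in the frame of disp above 0.115 m) and value of joint knob between 3.0116 and 3.2716 rad)) and horizontal distance between bowl and mat below 0.03 m and z of bowl in the frame of mat below 0.01 m); the robot touches nothing.
It fails at once if one of the tools around (bit case, bradawl, rasp, tape measure) is moved more than 40 mm (distance of any of bitcase, bradawl, rasp, tape from where it was at the start of the episode above 0.04 m).
Of base1, base2 only 1 to 2 are there at a start; the rules pass over those that are not, and their reading is None.
Of base3, base4 only 1 to 2 are there at a start; the rules pass over those that are not, and their reading is None.
At some moment in a run one of bowl may be knocked a few centimetres aside while the robot is not near it.
It also fails if it takes over 210 s, if anything falls off the work surface, if the arm or the gripper's body presses on something with over 40 N, if the wrist force passes 120 N, or if a joint passes its speed limit or range.

## Robot

A 7-joint arm with a two-finger parallel gripper is mounted at the origin on the work surface. World frame = base frame: x ahead of the robot, y to its left, z up, the work surface at z = 0. Lengths are in m, angles in rad, forces in N, time in s.
With the tool pointing down it reaches from about 0.425 to 1.025 m from the base axis. Payload 9.4 kg.
Tool frame: the origin (TCP) lies at the very end of the fingers, on their centre line; the grasp point (between the pads) lies 19 mm behind it (ctrl.grasp_offset is the z of the grasp point in the tool frame, in m); z points along the fingers, y is the line along which they close (so a half turn about z gives the same grasp; the last joint's range is limited). The gripper opens to 93 mm and grips with 3 to 60 N. Pads are 15 mm wide; open, the fingers measure 128 mm over their backs; the gripper's body (75 mm by 188 mm) begins 65 mm behind the grasp point.
Start: joints at [1.141, 0.599, -0.003, 1.599, 0.002, 0.943, -0.08], TCP at [0.25, -0.68, 0.219] pointing down, gripper open.
Joint ranges: [-2.57, 2.57], [-0.35, 1.97], [-1.29, 1.29], [0.11, 2.56], [-1.05, 4.19], [0.11, 1.86], [-2.63, 2.63]. Speed limits (rad/s): [2.22, 2.22, 3.01, 3.01, 3.14, 3.14, 3.14].

## Interface

Orientations are given as a unit quaternion [x, y, z, w].
In Python, from bench import ctrl, imaging gives the robot as it stands.
- The arm moves only by the tool apply_moves, never from a script. Its argument "moves" is a list that holds one entry, the list of rows, each a list of 6 numbers: the shift along the tool's x, y, z each as a share of 25 cm, from -1 to 1, then the turn, a rotation vector about the tool's x, y, z each as a share of pi/2 rad, from -1 to 1. In form: [[[dx, dy, dz, rx, ry, rz], ...]]. A call has 1 to 8 rows; each row shifts and turns the commanded pose from where the row before left it, along the tool's axes as they then stand; what a row does not reach is not made up. A row lasts 1/10 s, in which the tool goes at most 50 mm and 8.59 degrees, less where a joint would pass 70% of its speed; a pose out of reach is approached as far as the arm can. A call with a number of a shift or a turn outside -1 to 1 is refused whole. A call with a gripper value outside its range is refused whole. "jaw" is the opening, from -1 (shut) to 1 (fully open), set as the call begins (left out, the last holds). The fingers move at their own pace and stop on an object; "force" is the grip in N (left out, the last holds). Time passes only in rows, so rows that do not move let the fingers close. It gives the time, the measured TCP pose, the force, the opening and the grip force at its end, in the units of the state.
- ctrl.observe(): the state, without advancing time (a new reading comes with each control period).
- imaging.snapshot(name): name is "scene" or "top"; returns (picture, depth): 480x640x3 uint8, blue, green, red; 480x640 float32, m along the optical axis (not along the pixel's ray), 0 where there is no reading.
- imaging.camera_model(name): a dict with "fx", "fy", "cx", "cy" (pixels), "dist" ([k1, k2, p1, p2, k3] as OpenCV has them; the pictures are not rectified), "eye" and "orientation" of the camera in the world. Camera axes: x right, y up, looking along -z (the intrinsics and any distortion apply to the point x, -y, -z); pixel columns grow to the right and rows downward; lengths in m; the calibration is good to about 2 mm. A picture is of the moment at which its call begins. camera_model takes no time and is no camera call.
- ctrl.job_done(): hands the job in; it is judged then, once.
The state is a dict: "time_s": time; "qpos": joint angles; "qvel": joint speeds; "joint_efforts": joint torques, N m; "tcp_pos": TCP position; "tcp_rot": TCP orientation; "ft_force": force on the tool from outside, world axes, zero at the start; "moment": the same for the moment, N m; "grip_width": finger opening in m; "finger_force": force on a finger pad.
Only numpy, scipy, OpenCV 4.12 (cv2) and the standard library are available. Lean on these libraries where they do the work, as an engineer would, in place of code of your own. Each camera call takes 0.05 s, during which the arm holds its last target. There are 200 camera calls.

## Working session

There is one attempt and no reset: what is moved stays moved. The work goes in short steps, Python scripts to look and compute and a tool call to move; the robot and the scene stay as the last step left them, time stands still between calls to the robot, and variables do not carry over. Pictures are saved under pics/ and viewed, at most 14 in all, crops included, and the job is handed in when it is done.

Besides the shell and the picture viewer there is one more tool, called after "Call:" as name(argument=value, ...), one argument or row to a line, values as JSON. apply_moves: Moves the arm, as the interface text tells. Shift numbers are shares of 25 cm and turn numbers shares of pi/2 rad, none past 1 either way. Its arguments: {"type":"object","properties":{"moves":{"type":"array"},"jaw":{"type":"number"},"force":{"type":"number"}},"required":["moves"]}

```bash
mkdir -p pics; cat > h.py <<'E'
import numpy as np, cv2
from scipy.spatial.transform import Rotation as R
from bench import ctrl, imaging
def snap(n):
    im,d=imaging.snapshot(n); return im,d,imaging.camera_model(n)
def cloud(d,m):
    v,u=np.mgrid[0:480,0:640]
    K=np.array([[m['fx'],0,m['cx']],[0,m['fy'],m['cy']],[0,0,1]])
    p=cv2.undistortPoints(np.stack([u,v],-1).reshape(-1,1,2).astype(float),K,np.array(m['dist'])).reshape(480,640,2)
    P=np.stack([p[...,0]*d,-p[...,1]*d,-d],-1)
    W=P@R.from_quat(m['orientation']).as_matrix().T+np.array(m['eye'])
    W[d==0]=np.nan
    return W
E
python3 - <<'E'
from h import *
for n in('top','scene'):
    im,d,m=snap(n); cv2.imwrite(f'pics/{n}0.png',im); np.savez(f'{n}0.npz',W=cloud(d,m),im=im); print(n,m['eye'],m['fx'],m['dist'])
o=ctrl.observe(); print(o['tcp_pos'],o['tcp_rot'],o['grip_width'],ctrl.grasp_offset)
E
```

```text
top [0.30929233 0.00993442 1.4204034 ] 586.311042799081 [0.06204351 0.         0.         0.         0.        ]
scene [1.36613428 0.21685083 1.17353084] 529.0658062826344 [-0.0692572  0.         0.         0.         0.       ]
[ 0.25037218 -0.67993642  0.21786551] [ 9.84473869e-01  1.75529860e-01 -1.88536487e-04 -6.59310518e-04] 0.09290649519454194 -0.0188
```

View pics/top0.png

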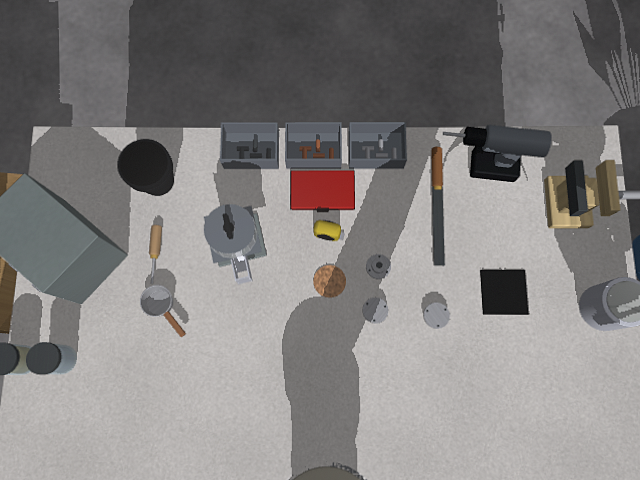

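View pics/scene0.png

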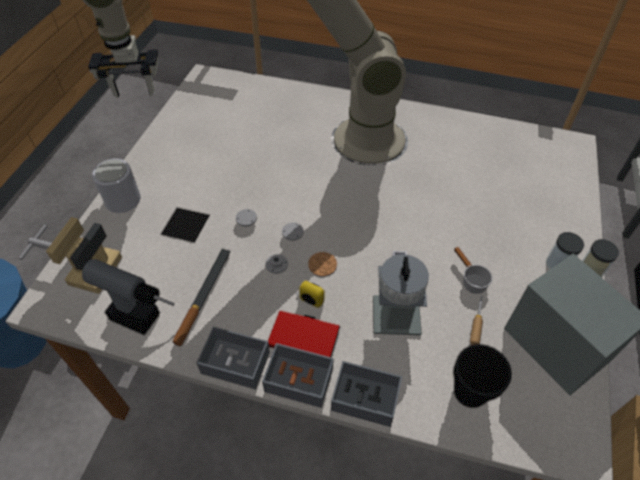

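The top view shows the bowl at (156,300) with its handle to (185,335). There are three bases: (377,266), (375,309) and (436,315). The cork pad is at (329,281), the mat at (504,291), the dispenser drum at (230,230) and its spout at (241,265).

```bash
python3 - <<'E'
from h import *
z=np.load('top0.npz');W=z['W'];im=z['im']
def comp(u0,u1,v0,v1,zl,zh,mask=None):
    w=W[v0:v1,u0:u1]; ok=(w[...,2]>zl)&(w[...,2]<zh)
    if mask is not None: ok&=mask[v0:v1,u0:u1]
    p=w[ok]; c,s,a=cv2.minAreaRect(p[:,:2].astype(np.float32)); cc,r=cv2.minEnclosingCircle(p[:,:2].astype(np.float32))
    print((u0,v0),len(p),'mean',p.mean(0).round(4),'rect',np.round(c,4),np.round(s,4),round(a,1),'circ',np.round(cc,4),round(r,4),'z',np.percentile(p[:,2],[5,50,95]).round(4))
for b in [(360,395,250,282),(360,392,294,325),(418,454,298,332)]:
    comp(*b,.004,.05); comp(*b,.019,.05); comp(*b,.004,.014)
i=im.astype(int); hsv=cv2.cvtColor(im,cv2.COLOR_BGR2HSV)
comp(310,350,262,301,-.02,.02,hsv[...,1]>70)
comp(475,535,262,322,-.02,.02,hsv[...,2]<50)
print('bowl');comp(135,195,280,345,.033,.06);comp(135,175,283,318,.03,.06)
print('disp');comp(195,265,195,265,.155,.18);comp(195,265,195,265,.185,.22);comp(228,262,235,290,.04,.13);comp(228,262,235,290,.1,.13)
comp(195,275,195,290,.006,.02)
for n,b in dict(bit=(285,360,165,212),tape=(310,345,218,243),rasp=(425,450,140,270),awl=(145,165,215,290)).items(): print(n);comp(*b,.006,.09)
c=im[240:340,300:480]; cv2.imwrite('pics/c1.png',np.hstack([cv2.resize(c,None,fx=3,fy=3.0),]))
c=im[190:350,130:280]; cv2.imwrite('pics/c2.png',cv2.resize(c,None,fx=3.5,fy=3.5,interpolation=cv2.INTER_CUBIC))
E
```

```text
(360, 250) 520 mean [ 0.579  -0.1277  0.0132] rect [ 0.5809 -0.1268] [0.0843 0.0777] 89.8 circ [ 0.578  -0.1244] 0.0536 z [0.0045 0.0098 0.0267]
(360, 250) 161 mean [ 0.5795 -0.1293  0.0242] rect [ 0.5797 -0.1296] [0.0323 0.0347] 5.8 circ [ 0.5801 -0.1292] 0.0181 z [0.02   0.0239 0.0285]
(360, 250) 342 mean [ 0.5788 -0.1271  0.0078] rect [ 0.5809 -0.1268] [0.0843 0.0777] 89.8 circ [ 0.578  -0.1244] 0.0536 z [0.0043 0.0074 0.0124]
(360, 294) 559 mean [ 0.4696 -0.1174  0.0229] rect [ 0.4742 -0.1208] [0.0746 0.0723] 89.9 circ [ 0.4726 -0.1226] 0.0474 z [0.0069 0.0235 0.0287]
(360, 294) 502 mean [ 0.4685 -0.1177  0.0242] rect [ 0.4685 -0.1179] [0.06   0.0592] 62.9 circ [ 0.4687 -0.1174] 0.0308 z [0.0199 0.024  0.0288]
(360, 294) 32 mean [ 0.4871 -0.1159  0.0054] rect [ 0.4742 -0.1208] [0.0746 0.0723] 89.9 circ [ 0.4726 -0.1226] 0.0474 z [0.0041 0.0052 0.0073]
(418, 298) 594 mean [ 0.457  -0.2621  0.022 ] rect [ 0.4611 -0.2648] [0.0794 0.0847] 0.1 circ [ 0.4636 -0.2649] 0.0557 z [0.0052 0.0232 0.0284]
(418, 298) 506 mean [ 0.4569 -0.2617  0.024 ] rect [ 0.4575 -0.2619] [0.0599 0.0611] 17.
[... 1350 characters left out ...]
n [0.6363 0.197  0.0092] rect [0.6442 0.2242] [0.2398 0.1954] 2.6 circ [0.6465 0.2222] 0.1484 z [0.0061 0.0087 0.0142]
bit
(285, 165) 2777 mean [0.7752 0.008  0.021 ] rect [0.7769 0.0063] [0.1218 0.1851] 0.3 circ [0.7798 0.0063] 0.108 z [0.0128 0.0216 0.0267]
tape
(310, 218) 511 mean [ 0.6595 -0.0052  0.0505] rect [ 0.6708 -0.0047] [0.0612 0.0848] 0.6 circ [ 0.6663 -0.0057] 0.0468 z [0.0103 0.0573 0.0647]
rasp
(425, 140) 1381 mean [ 0.7301 -0.2778  0.0195] rect [ 0.7437 -0.2811] [0.0613 0.33  ] 87.8 circ [ 0.7436 -0.283 ] 0.1655 z [0.0101 0.0191 0.0292]
awl
(145, 215) 512 mean [0.6127 0.4149 0.022 ] rect [0.6115 0.4167] [0.1904 0.0452] 7.2 circ [0.6128 0.4076] 0.0961 z [0.0093 0.0222 0.0357]
```

View pics/c1.png

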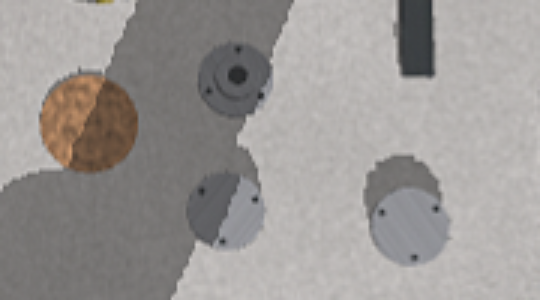

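View pics/c2.png

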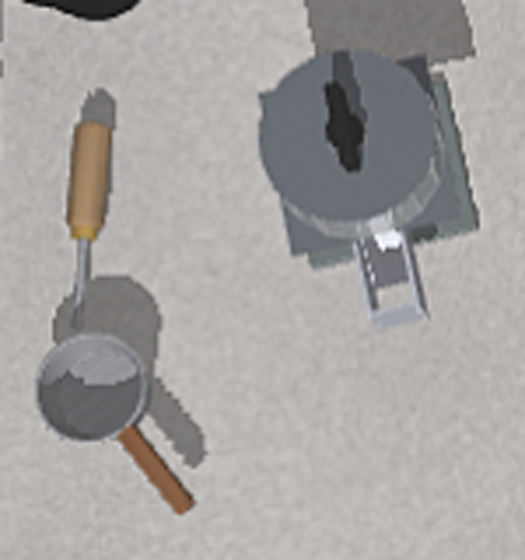

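Three bases are present: A (0.5795,-0.129) lies flat face down. B (0.4688,-0.118) and C (0.457,-0.262) lie boss down. That means three clicks and the column C, A, B. The chute points roughly to −x, at a yaw of about 13°. I'll fetch C first.

Call:
apply_moves(
  moves=[
    [[0, 0, 0, 0, 0, 0.0749], [0, 0, 0, 0, 0, 0.0749], [0, 0, 0, 0, 0, 0.0749], [0.0688, -0.1393, 0.0326, 0, 0, 0], [0.0688, -0.1393, 0.0326, 0, 0, 0], [0.0688, -0.1393, 0.0326, 0, 0, 0], [0.0688, -0.1393, 0.0326, 0, 0, 0], [0.0688, -0.1393, 0.0326, 0, 0, 0]],
  ],
  jaw=0.9,
  force=25,
)

```text
time_s: 0.9
tcp_pos: [0.3369, -0.5046, 0.1773]
tcp_rot: [1.0, -0.0, -0.0, -0.0]
ft_force: [0.8, -0.3, -0.2]
grip_width: 0.0884
finger_force: 0.0
```

Call:
apply_moves(
  moves=[
    [[0.0688, -0.1393, 0.0326, 0, 0, 0], [0.0688, -0.1393, 0.0326, 0, 0, 0], [0.0688, -0.1393, 0.0326, 0, 0, 0], [0.0688, -0.1393, 0.0326, 0, 0, 0], [0.0688, -0.1393, 0.0326, 0, 0, 0], [0.0688, -0.1393, 0.0326, 0, 0, 0], [0.0688, -0.1393, 0.0326, 0, 0, 0], [0, 0, 0, 0, 0, 0]],
  ],
)

```text
time_s: 1.7
tcp_pos: [0.4591, -0.2569, 0.1196]
tcp_rot: [1.0, 0.004, -0.0, -0.001]
ft_force: [0.2, -0.7, -0.4]
grip_width: 0.0886
finger_force: 0.0
```

```bash
python3 - <<'E'
from h import *
z=np.load('top0.npz');W=z['W']
from scipy.optimize import least_squares
def circ(p,r0=None):
    f=lambda q: np.hypot(p[:,0]-q[0],p[:,1]-q[1])-q[2]
    s=least_squares(f,[*p.mean(0)[:2],.04],loss='soft_l1',f_scale=.003); return s.x.round(4)
w=W[283:320,135:176].reshape(-1,3); p=w[(w[:,2]>.031)&(w[:,2]<.045)]
c=circ(p); 
for _ in range(3):
    p=p[abs(np.hypot(*(p[:,:2]-c[:2]).T)-.0365)<.006]; c=circ(p)
print('bowl',c,len(p))
w=W[280:345,135:195].reshape(-1,3); w=w[(w[:,2]>.025)&(w[:,2]<.05)]; r=np.hypot(*(w[:,:2]-c[:2]).T); h=w[(r>.048)&(r<.11)]
d=h[:,:2].mean(0)-c[:2]; print('handle',h.mean(0),np.degrees(np.arctan2(*d[::-1])), np.linalg.norm(d))
for zl,zh in((.055,.08),(.08,.1),(.1,.114)):
    w=W[235:290,225:265].reshape(-1,3);w=w[(w[:,2]>zl)&(w[:,2]<zh)];print(zl,w.mean(0).round(4),w.min(0).round(4),w.max(0).round(4))
w=W[195:265,195:265].reshape(-1,3);k=w[(w[:,2]>.196)&(w[:,2]<.21)];m=k.mean(0);e=np.linalg.svd((k-m)[:,:2])[2][0];print('knob',m.round(4),np.degrees(np.arctan2(e[1],e[0])))
p=w[(w[:,2]>.163)&(w[:,2]<.177)][:,:2].astype(np.float32); print('drum',cv2.fitEllipse(cv2.convexHull(p)))
E
```

```text
bowl [0.4906 0.4001 0.0355] 190
handle [0.43188157 0.35069742 0.03701365] -139.92451754928874 0.07673636225572389
0.055 [0.5649 0.1973 0.0709] [0.5256 0.1717 0.06  ] [0.5892 0.2135 0.0798]
0.08 [0.5566 0.1941 0.0878] [0.5249 0.1717 0.08  ] [0.5904 0.2148 0.0997]
0.1 [0.5481 0.1908 0.1078] [0.5254 0.1679 0.1   ] [0.6008 0.2149 0.1138]
knob [0.6331 0.2126 0.2017] -166.55692116330982
drum ((0.6334148645401001, 0.21256227791309357), (0.11076749116182327, 0.11339396238327026), 88.06531524658203)
```

Call:
apply_moves(
  moves=[
    [[0, 0, 0.1, 0, 0, 0], [0, 0, 0.1, 0, 0, 0], [0, 0, 0.1, 0, 0, 0], [0, 0, 0.07, 0, 0, 0], [0, 0, 0.07, 0, 0, 0], [0, 0, 0, 0, 0, 0], [0, 0, 0, 0, 0, 0]],
  ],
)

```text
time_s: 2.4
tcp_pos: [0.4566, -0.2628, 0.0108]
tcp_rot: [1.0, -0.0, -0.0, -0.0]
ft_force: [0.4, 0.5, 0.9]
grip_width: 0.0881
finger_force: 0.0
```

Call:
apply_moves(
  moves=[
    [[0, 0, 0, 0, 0, 0], [0, 0, 0, 0, 0, 0], [0, 0, 0, 0, 0, 0], [0, 0, 0, 0, 0, 0], [0, 0, 0, 0, 0, 0], [0, 0, 0, 0, 0, 0]],
  ],
  jaw=-1,
)

```text
time_s: 3.0
tcp_pos: [0.4573, -0.2627, 0.0113]
tcp_rot: [1.0, -0.0, 0.0, 0.0]
ft_force: [-0.8, -0.5, 6.6]
grip_width: 0.0615
finger_force: 25.0
```

Call:
apply_moves(
  moves=[
    [[0, 0, -0.05, 0, 0, 0], [0, 0, -0.1, 0, 0, 0], [0, 0, -0.1, 0, 0, 0], [0.043, -0.1267, 0, 0, 0, 0], [0.043, -0.1267, 0, 0, 0, 0], [0.043, -0.1267, 0, 0, 0, 0], [0.043, -0.1267, 0, 0, 0, 0], [0.043, -0.1267, 0, 0, 0, 0]],
  ],
)

```text
time_s: 3.8
tcp_pos: [0.5108, -0.1027, 0.074]
tcp_rot: [1.0, -0.0, 0.0, -0.0]
ft_force: [1.0, -0.0, -2.8]
grip_width: 0.0613
finger_force: 25.0
```

Call:
apply_moves(
  moves=[
    [[0.043, -0.1267, 0, 0, 0, 0], [0.043, -0.1267, 0, 0, 0, 0], [0.043, -0.1267, 0, 0, 0, 0], [0, 0, 0, 0, 0, 0], [0, 0, 0.08, 0, 0, 0], [0, 0, 0.08, 0, 0, 0], [0, 0, 0, 0, 0, 0], [0, 0, 0, 0, 0, 0]],
  ],
)

```text
time_s: 4.6
tcp_pos: [0.5426, -0.0096, 0.0337]
tcp_rot: [1.0, -0.0, -0.001, 0.0]
ft_force: [-1.4, -0.4, -1.6]
grip_width: 0.061
finger_force: 25.0
```

Positioned over the pad. I'll descend the last 17 mm.

Call:
apply_moves(
  moves=[
    [[0, 0, 0.03, 0, 0, 0], [0, 0, 0.03, 0, 0, 0], [0, 0, 0.01, 0, 0, 0], [0, 0, 0, 0, 0, 0], [0, 0, 0, 0, 0, 0]],
  ],
)

```text
time_s: 5.1
tcp_pos: [0.543, -0.0092, 0.0163]
tcp_rot: [1.0, -0.0, 0.0, -0.0]
ft_force: [-0.8, 0.6, 6.1]
grip_width: 0.0609
finger_force: 25.0
```

Call:
apply_moves(
  moves=[
    [[0, 0, 0, 0, 0, 0], [0, 0, 0, 0, 0, 0], [0, 0, 0, 0, 0, 0], [0, 0, 0, 0, 0, 0], [0, 0, -0.1, 0, 0, 0], [0, 0, -0.15, 0, 0, 0], [0, 0, -0.1, 0, 0, 0]],
  ],
  jaw=0.8,
)

```text
time_s: 5.8
tcp_pos: [0.5432, -0.0092, 0.1049]
tcp_rot: [1.0, -0.0, 0.0, 0.0]
ft_force: [0.2, 1.0, 0.7]
grip_width: 0.0839
finger_force: 0.0
```

Call:
apply_moves(
  moves=[
    [[0.0367, 0.12, 0, 0, 0, 0], [0.0367, 0.12, 0, 0, 0, 0], [0.0367, 0.12, 0, 0, 0, 0], [0.0367, 0.12, 0, 0, 0, 0], [0, 0, 0.12, 0, 0, 0], [0, 0, 0.12, 0, 0, 0], [0, 0, 0.09, 0, 0, 0], [0, 0, 0.04, 0, 0, 0]],
  ],
  jaw=0.3,
)

```text
time_s: 6.6
tcp_pos: [0.5785, -0.1289, 0.0088]
tcp_rot: [1.0, -0.0, -0.001, -0.0]
ft_force: [0.0, -1.1, 0.4]
grip_width: 0.0604
finger_force: 0.0
```

Call:
apply_moves(
  moves=[
    [[0, 0, 0, 0, 0, 0], [0, 0, 0, 0, 0, 0], [0, 0, 0, 0, 0, 0], [0, 0, 0, 0, 0, 0], [0, 0, 0, 0, 0, 0], [0, 0, 0, 0, 0, 0]],
  ],
  jaw=-1,
)

```text
time_s: 7.2
tcp_pos: [0.5803, -0.1292, 0.0119]
tcp_rot: [1.0, -0.0, 0.001, 0.0]
ft_force: [-1.3, -0.7, 7.2]
grip_width: 0.0352
finger_force: 25.0
```

```bash
cat >> h.py <<'E'
def disc(n,u0,u1,v0,v1,zl,zh):
    im,d,m=snap(n); w=cloud(d,m)[v0:v1,u0:u1]; p=w[(w[...,2]>zl)&(w[...,2]<zh)]
    return im,p
E
python3 - <<'E'
from h import *
im,p=disc('top',305,352,258,305,.02,.06)
h=p[:,:2].astype(np.float32); print(len(p),p.mean(0).round(4),cv2.minEnclosingCircle(h))
E
```

```text
22 [0.5427 0.0184 0.0303] ((0.5424557328224182, 0.016576532274484634), 0.01574060134589672)
```

Call:
apply_moves(
  moves=[
    [[0, 0, -0.1, 0, 0, 0], [0, 0, -0.1, 0, 0, 0], [0, 0, -0.1, 0, 0, 0], [-0.0373, -0.12, 0, 0, 0, 0], [-0.0373, -0.12, 0, 0, 0, 0], [-0.0373, -0.12, 0, 0, 0, 0], [-0.0373, -0.12, 0, 0, 0, 0], [0, 0, 0, 0, 0, 0]],
  ],
)

```text
time_s: 8.05
tcp_pos: [0.5409, -0.0044, 0.0859]
tcp_rot: [1.0, 0.003, -0.001, -0.001]
ft_force: [0.5, -0.2, -1.0]
grip_width: 0.0352
finger_force: 25.0
```

Call:
apply_moves(
  moves=[
    [[0, 0, 0.06, 0, 0, 0], [0, 0, 0.06, 0, 0, 0], [0, 0, 0.03, 0, 0, 0], [0, 0, 0.02, 0, 0, 0], [0, 0, 0.012, 0, 0, 0], [0, 0, 0, 0, 0, 0], [0, 0, 0, 0, 0, 0]],
  ],
)

```text
time_s: 8.75
tcp_pos: [0.5426, -0.0094, 0.0407]
tcp_rot: [1.0, -0.0, 0.0, 0.0]
ft_force: [-0.6, -1.0, 1.6]
grip_width: 0.0353
finger_force: 25.0
```

Call:
apply_moves(
  moves=[
    [[0, 0, 0, 0, 0, 0], [0, 0, 0, 0, 0, 0], [0, 0, 0, 0, 0, 0], [0, 0, -0.1, 0, 0, 0], [0, 0, -0.12, 0, 0, 0], [0, 0, -0.1, 0, 0, 0]],
  ],
  jaw=0.2,
)

```text
time_s: 9.35
tcp_pos: [0.5423, -0.0091, 0.1214]
tcp_rot: [1.0, -0.0, -0.0, 0.0]
ft_force: [0.4, 0.4, 0.0]
grip_width: 0.0559
finger_force: 0.0
```

Call:
apply_moves(
  moves=[
    [[-0.0742, 0.1085, 0, 0, 0, 0], [-0.0742, 0.1085, 0, 0, 0, 0], [-0.0742, 0.1085, 0, 0, 0, 0], [-0.0742, 0.1085, 0, 0, 0, 0], [0, 0, 0.12, 0, 0, 0], [0, 0, 0.12, 0, 0, 0], [0, 0, 0.08, 0, 0, 0], [0, 0, 0, 0, 0, 0]],
  ],
  jaw=0.9,
)

```text
time_s: 10.15
tcp_pos: [0.4671, -0.1175, 0.0384]
tcp_rot: [1.0, -0.0, -0.002, -0.0]
ft_force: [-1.1, -0.2, 1.2]
grip_width: 0.0881
finger_force: 0.0
```

```bash
python3 - <<'E'
from h import *
im,d,m=snap('top'); W=cloud(d,m)
w=W[255:305,300:352]
for zl,zh in((.02,.045),(.047,.07)):
    p=w[(w[...,2]>zl)&(w[...,2]<zh)]; h=p[:,:2].astype(np.float32); print(len(p),p.mean(0).round(4),cv2.minEnclosingCircle(h))
cv2.imwrite('pics/c3.png',cv2.resize(im[230:350,290:460],None,fx=4,fy=4,interpolation=cv2.INTER_CUBIC)); print(ctrl.observe()['tcp_pos'],ctrl.observe()['grip_width'])
E
```

```text
176 [0.5487 0.0052 0.0366] ((0.5448434352874756, -0.005488755647093058), 0.031200721859931946)
82 [ 0.546  -0.0027  0.0532] ((0.5432099103927612, -0.00840380322188139), 0.017245091497898102)
[ 0.46750374 -0.11755664  0.03958792] 0.08799216232621264
```

View pics/c3.png

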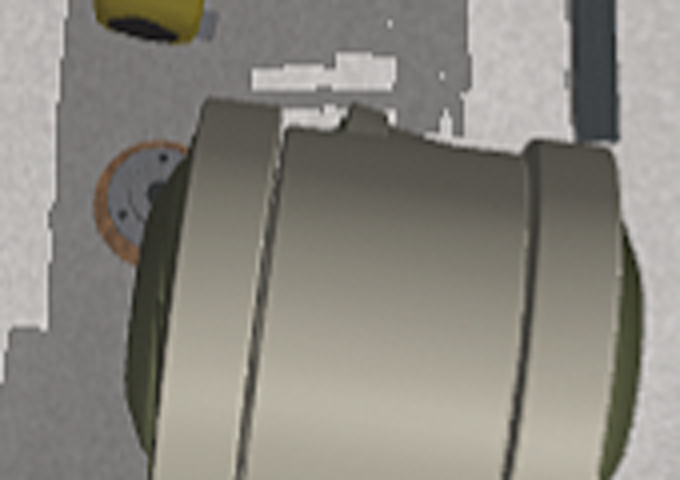

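The arm hides part of the pad, but the visible left side shows the two stacked bases concentric on the cork at about (140,205) in the crop. Next I'll grip B.

Call:
apply_moves(
  moves=[
    [[0, 0, 0.06, 0, 0, 0], [0, 0, 0.054, 0, 0, 0], [0, 0, 0, 0, 0, 0], [0, 0, 0, 0, 0, 0]],
  ],
)

```text
time_s: 10.6
tcp_pos: [0.4685, -0.1176, 0.0127]
tcp_rot: [1.0, -0.0, 0.0, 0.0]
ft_force: [-0.5, 0.5, -0.1]
grip_width: 0.0888
finger_force: 0.0
```

Call:
apply_moves(
  moves=[
    [[0, 0, 0, 0, 0, 0], [0, 0, 0, 0, 0, 0], [0, 0, 0, 0, 0, 0], [0, 0, 0, 0, 0, 0], [0, 0, 0, 0, 0, 0], [0, 0, 0, 0, 0, 0]],
  ],
  jaw=-1,
)

```text
time_s: 11.2
tcp_pos: [0.4684, -0.1177, 0.0121]
tcp_rot: [1.0, -0.0, 0.0, 0.0]
ft_force: [0.8, -0.2, 5.9]
grip_width: 0.0617
finger_force: 25.0
```

Call:
apply_moves(
  moves=[
    [[0, 0, -0.1, 0, 0, 0], [0, 0, -0.1, 0, 0, 0], [0, 0, -0.12, 0, 0, 0], [0, 0, -0.12, 0, 0, 0], [0, 0, 0, 0, 0, 0]],
  ],
)

```text
time_s: 11.7
tcp_pos: [0.4695, -0.1179, 0.1246]
tcp_rot: [1.0, -0.0, 0.002, 0.0]
ft_force: [-0.7, 0.3, -2.8]
grip_width: 0.061
finger_force: 25.0
```

Call:
apply_moves(
  moves=[
    [[0.0745, -0.1085, 0, 0, 0, 0], [0.0745, -0.1085, 0, 0, 0, 0], [0.0745, -0.1085, 0, 0, 0, 0], [0.0745, -0.1085, 0, 0, 0, 0], [0, 0, 0, 0, 0, 0], [0, 0, 0, 0, 0, 0], [0, 0, 0.08, 0, 0, 0], [0, 0, 0.07, 0, 0, 0]],
  ],
)

```text
time_s: 12.5
tcp_pos: [0.5418, -0.0103, 0.0835]
tcp_rot: [1.0, -0.001, -0.0, 0.0]
ft_force: [-0.3, 0.9, -1.6]
grip_width: 0.0611
finger_force: 25.0
```

Call:
apply_moves(
  moves=[
    [[0, 0, 0.04, 0, 0, 0], [0, 0, 0.02, 0, 0, 0], [0, 0, 0.01, 0, 0, 0], [0, 0, 0, 0, 0, 0], [0, 0, 0, 0, 0, 0]],
  ],
)

```text
time_s: 13.0
tcp_pos: [0.5429, -0.0092, 0.0673]
tcp_rot: [1.0, -0.0, 0.0, 0.0]
ft_force: [0.1, 0.0, -1.6]
grip_width: 0.0615
finger_force: 25.0
```

Call:
apply_moves(
  moves=[
    [[0, 0, 0.005, 0, 0, 0], [0, 0, 0.004, 0, 0, 0], [0, 0, 0, 0, 0, 0], [0, 0, 0, 0, 0, 0]],
  ],
)

```text
time_s: 13.4
tcp_pos: [0.543, -0.009, 0.0651]
tcp_rot: [1.0, 0.0, 0.0, -0.0]
ft_force: [-1.5, -0.4, 6.3]
grip_width: 0.0612
finger_force: 25.0
```

Call:
apply_moves(
  moves=[
    [[0, 0, 0, 0, 0, 0], [0, 0, 0, 0, 0, 0], [0, 0, 0, 0, 0, 0], [0, 0, 0, 0, 0, 0], [0, 0, -0.1, 0, 0, 0], [0, 0, -0.15, 0, 0, 0], [0, 0, -0.15, 0, 0, 0], [0, 0, 0, 0, 0, 0]],
  ],
  jaw=0.8,
)

```text
time_s: 14.2
tcp_pos: [0.5449, -0.0093, 0.1686]
tcp_rot: [1.0, -0.0, 0.003, -0.0]
ft_force: [0.2, 0.0, -0.2]
grip_width: 0.0835
finger_force: 0.0
```

Call:
apply_moves(
  moves=[
    [[-0.056, -0.16, 0, 0, 0, 0], [-0.056, -0.16, 0, 0, 0, 0], [-0.056, -0.16, 0, 0, 0, 0], [-0.056, -0.16, 0, 0, 0, 0], [-0.056, -0.16, 0, 0, 0, 0], [-0.056, -0.16, 0, 0, 0, 0], [-0.056, -0.16, 0, 0, 0, 0], [-0.056, -0.16, 0, 0, 0, 0]],
  ],
  jaw=0,
)

```text
time_s: 15.0
tcp_pos: [0.4297, 0.3124, 0.164]
tcp_rot: [1.0, -0.0, -0.0, 0.0]
ft_force: [0.2, 0.6, -0.6]
grip_width: 0.0466
finger_force: 0.0
```

Call:
apply_moves(
  moves=[
    [[0, -0.156, 0, 0, 0, -0.0891], [0, 0, 0, 0, 0, -0.0891], [0, 0, 0, 0, 0, -0.0891], [0, 0, 0, 0, 0, -0.0891], [0, 0, 0, 0, 0, -0.0891], [0, 0, 0, 0, 0, 0]],
  ],
)

```text
time_s: 15.6
tcp_pos: [0.4305, 0.3496, 0.1639]
tcp_rot: [0.939, 0.344, -0.0, -0.0]
ft_force: [0.2, 0.5, 0.3]
grip_width: 0.0466
finger_force: 0.0
```

```bash
cat >> h.py <<'E'
def bowl(W,u0=120,u1=205,v0=265,v1=360):
    from scipy.optimize import least_squares
    w=W[v0:v1,u0:u1].reshape(-1,3); w=w[(w[:,2]>.029)&(w[:,2]<.045)]
    return w
E
python3 - <<'E'
from h import *
im,d,m=snap('top'); W=cloud(d,m); o=ctrl.observe()
print(o['qpos'].round(2) if hasattr(o['qpos'],'round') else o['qpos'],o['tcp_pos'],R.from_quat(o['tcp_rot']).as_matrix()[:,0])
w=W[255:310,300:360]; p=w[(w[...,2]>.07)&(w[...,2]<.09)]; print('stack',len(p),p.mean(0).round(4),cv2.minEnclosingCircle(p[:,:2].astype(np.float32)))
cv2.imwrite('pics/top4.png',im)
E
```

```text
[-0.83  0.47  0.07  2.05 -0.05  0.63 -1.6 ] [0.43064262 0.34960602 0.16400927] [ 0.76714857  0.641469   -0.00077364]
stack 541 [ 0.545  -0.009   0.0771] ((0.5452784299850464, -0.009041219018399715), 0.031312793493270874)
```

View pics/top4.png

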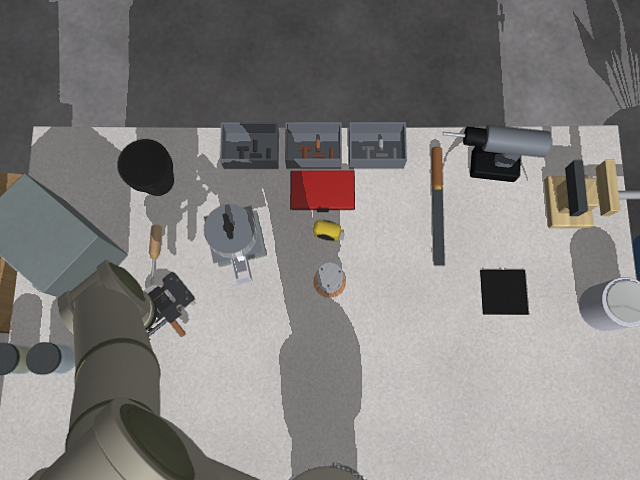

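The stack stands at (330,280), centred on the pad to within 2 mm. The gripper hides the bowl from above, so I'll compare the scene camera with the first picture.

```bash
python3 - <<'E'
from h import *
im,d,m=snap('scene'); W=cloud(d,m); W0=np.load('scene0.npz')['W']
for X in (W0,W):
    w=X[230:310,440:510]; p=w[(w[...,2]>.031)&(w[...,2]<.045)&(w[...,0]<.56)]; print(len(p),p.mean(0).round(4),np.nanmin(p,0),np.nanmax(p,0))
cv2.imwrite('pics/s5.png',cv2.resize(im[200:340,380:540],None,fx=4,fy=4,interpolation=cv2.INTER_CUBIC))
E
```

```text
304 [0.4669 0.3819 0.0375] [0.40900679 0.32970555 0.03114286] [0.53356407 0.43739766 0.0440844 ]
310 [0.468  0.3814 0.0374] [0.40847205 0.33001971 0.03101149] [0.53155383 0.43760098 0.0448143 ]
```

View pics/s5.png

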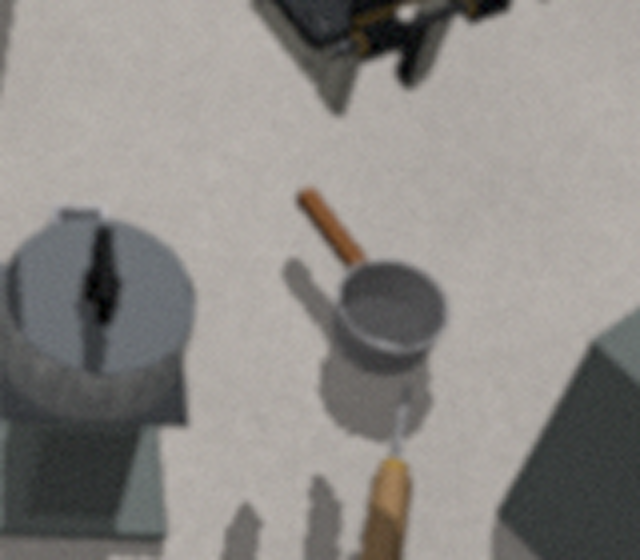

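The bowl hasn't moved, and its handle lies under the gripper. I'll descend and grip it.

Call:
apply_moves(
  moves=[
    [[0, 0, 0.12, 0, 0, 0], [0, 0, 0.12, 0, 0, 0], [0, 0, 0.12, 0, 0, 0], [0, 0, 0.12, 0, 0, 0], [0, 0, 0.08, 0, 0, 0], [0, 0, 0.044, 0, 0, 0], [0, 0, 0, 0, 0, 0], [0, 0, 0, 0, 0, 0]],
  ],
)

```text
time_s: 16.5
tcp_pos: [0.431, 0.3501, 0.014]
tcp_rot: [0.94, 0.342, 0.0, 0.0]
ft_force: [-0.8, -0.3, -0.7]
grip_width: 0.0466
finger_force: 0.0
```

Call:
apply_moves(
  moves=[
    [[0, 0, 0, 0, 0, 0], [0, 0, 0, 0, 0, 0], [0, 0, 0, 0, 0, 0], [0, 0, 0, 0, 0, 0], [0, 0, 0, 0, 0, 0], [0, 0, 0, 0, 0, 0], [0, 0, 0, 0, 0, 0]],
  ],
  jaw=-1,
  force=55,
)

```text
time_s: 17.2
tcp_pos: [0.4308, 0.3499, 0.0136]
tcp_rot: [0.939, 0.343, 0.0, 0.0]
ft_force: [-1.0, -0.7, 2.3]
grip_width: 0.0137
finger_force: 55.0
```

Call:
apply_moves(
  moves=[
    [[0, 0, -0.02, 0, 0, 0], [0, 0, -0.03, 0, 0, 0], [0, 0, -0.03, 0, 0, 0], [0, 0, 0, 0, 0, 0], [0, 0, 0, 0, 0, 0]],
  ],
)

```text
time_s: 17.7
tcp_pos: [0.4308, 0.3501, 0.0339]
tcp_rot: [0.939, 0.343, 0.0, -0.0]
ft_force: [0.1, -0.0, -2.3]
grip_width: 0.0132
finger_force: 55.0
```

```bash
python3 - <<'E'
from h import *
im,d,m=snap('scene'); W=cloud(d,m)
w=W[230:310,420:510]; p=w[(w[...,2]>.04)&(w[...,2]<.075)&(w[...,0]<.56)]; print(len(p),p.mean(0).round(4),np.nanmin(p,0),np.nanmax(p,0))
o=ctrl.observe();print(o['moment'],o['ft_force'])
cv2.imwrite('pics/s6.png',cv2.resize(im[200:340,380:540],None,fx=4,fy=4,interpolation=cv2.INTER_CUBIC))
E
```

```text
479 [0.4713 0.3858 0.0543] [0.42092416 0.32865008 0.04007879] [0.53145835 0.43785164 0.0746201 ]
[-0.10753345  0.09541544 -0.04116694] [ 0.18863989 -0.09755523 -2.01979093]
```

View pics/s6.png

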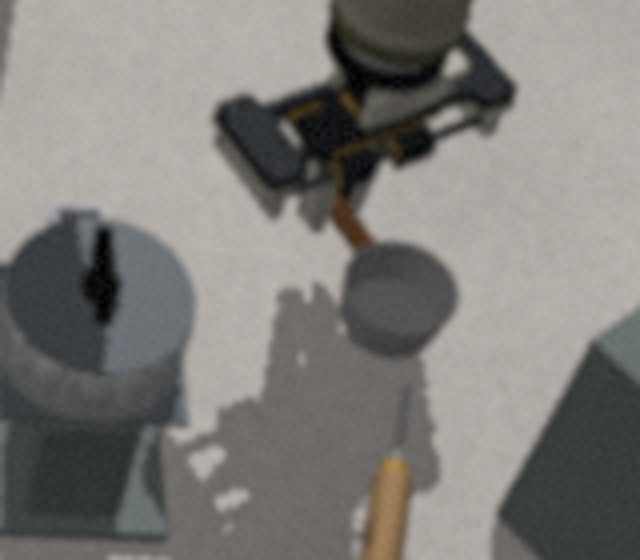

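Call:
apply_moves(
  moves=[
    [[0, 0, 0, 0, 0, 0.0742], [0, 0, 0, 0, 0, 0.0742], [0, 0, 0, 0, 0, 0.0742], [0, 0, 0, 0, 0, 0.0742], [0, 0.1, 0.02, 0, 0, 0], [0, 0.1, 0.02, 0, 0, 0], [0, 0.1, 0, 0, 0, 0], [0, 0, 0, 0, 0, 0]],
  ],
)

```text
time_s: 18.55
tcp_pos: [0.4486, 0.2729, 0.0232]
tcp_rot: [0.993, 0.114, -0.001, 0.001]
ft_force: [0.0, 0.1, -2.0]
grip_width: 0.0132
finger_force: 55.0
```

Call:
apply_moves(
  moves=[
    [[0, 0.1, 0, 0, 0, 0], [0, 0.1, 0, 0, 0, 0], [0, 0.1, 0, 0, 0, 0], [-0.006, 0.08, 0, 0, 0, 0], [-0.006, 0.043, 0, 0, 0, 0], [0, 0, 0, 0, 0, 0], [0, 0, 0, 0, 0, 0]],
  ],
)

```text
time_s: 19.25
tcp_pos: [0.4696, 0.1745, 0.0235]
tcp_rot: [0.993, 0.117, 0.0, -0.0]
ft_force: [0.5, 0.2, -1.7]
grip_width: 0.0138
finger_force: 55.0
```

```bash
python3 - <<'E'
from h import *
im,d,m=snap('scene'); W=cloud(d,m); o=ctrl.observe(); print(o['tcp_pos'],R.from_quat(o['tcp_rot']).as_matrix()[:,0])
i2,d2,m2=snap('top');
cv2.imwrite('pics/s7.png',np.hstack([cv2.resize(im[190:330,350:480],(390,420),interpolation=cv2.INTER_CUBIC),cv2.resize(i2[190:330,180:310],(390,420),interpolation=cv2.INTER_CUBIC)]))
E
```

```text
[0.46954717 0.17480125 0.02350452] [9.72553491e-01 2.32679319e-01 2.02207009e-04]
```

View pics/s7.png

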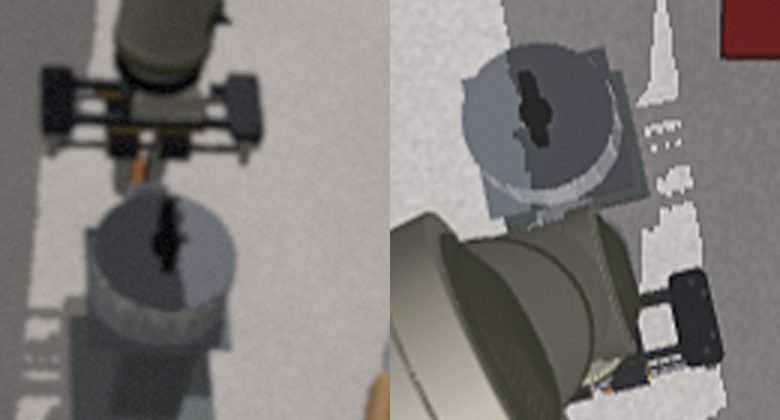

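Call:
apply_moves(
  moves=[
    [[0, 0, 0.015, 0, 0, 0], [0, 0, 0.015, 0, 0, 0], [0, 0, 0.009, 0, 0, 0], [0, 0, 0, 0, 0, 0], [0, 0, 0, 0, 0, 0]],
  ],
)

```text
time_s: 19.85
tcp_pos: [0.4694, 0.1737, 0.0138]
tcp_rot: [0.993, 0.117, -0.0, -0.0]
ft_force: [-1.5, 1.0, 1.8]
grip_width: 0.0136
finger_force: 55.0
```

Call:
apply_moves(
  moves=[
    [[0, 0, 0, 0, 0, 0], [0, 0, 0, 0, 0, 0], [0, 0, 0, 0, 0, 0], [0, 0, -0.04, 0, 0, 0], [0, 0, -0.1, 0, 0, 0], [0, 0, -0.12, 0, 0, 0], [0, 0, -0.12, 0, 0, 0], [0, 0, -0.12, 0, 0, 0]],
  ],
  jaw=0,
)

```text
time_s: 20.65
tcp_pos: [0.4694, 0.1731, 0.1407]
tcp_rot: [0.993, 0.116, 0.0, -0.0]
ft_force: [0.6, 0.4, -0.6]
grip_width: 0.0467
finger_force: 0.0
```

Call:
apply_moves(
  moves=[
    [[0, 0, -0.12, 0, 0, 0], [0, 0, -0.12, 0, 0, 0], [0, 0, -0.12, 0, 0, 0], [0, 0, -0.12, 0, 0, 0], [0, 0, 0, 0, 0, 0]],
  ],
)

```text
time_s: 21.15
tcp_pos: [0.4711, 0.1737, 0.263]
tcp_rot: [0.993, 0.116, 0.003, -0.001]
ft_force: [0.4, -0.1, -0.7]
grip_width: 0.0463
finger_force: 0.0
```

```bash
python3 - <<'E'
from h import *
im,d,m=snap('scene'); W=cloud(d,m); o=ctrl.observe(); print(o['tcp_pos'],o['qpos'],R.from_quat(o['tcp_rot']).as_matrix()[:,0])
i2,d2,m2=snap('top');
cv2.imwrite('pics/s8.png',np.hstack([cv2.resize(im[190:330,350:480],(390,420),interpolation=cv2.INTER_CUBIC),cv2.resize(i2[190:330,180:310],(390,420),interpolation=cv2.INTER_CUBIC)]))
E
```

```text
[0.47025643 0.17353573 0.26108851] [-0.62444184  0.2782885   0.20161374  2.06557642 -0.07747839  0.80033845
 -1.71417383] [0.97291789 0.23111539 0.00405621]
```

View pics/s8.png

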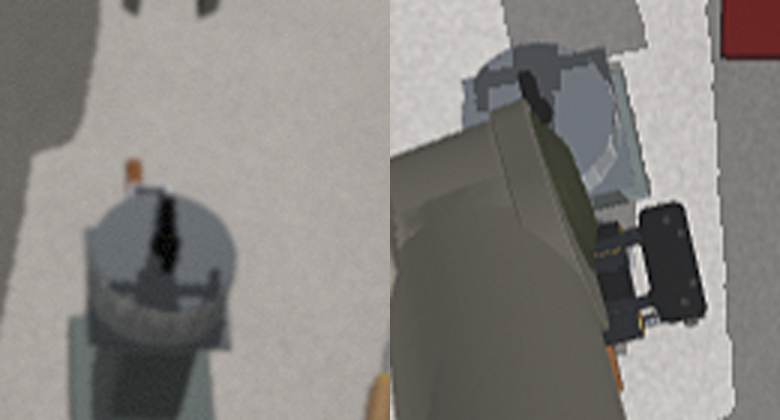

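Call:
apply_moves(
  moves=[
    [[0.112, 0, 0, 0, 0, 0], [0.112, 0, 0, 0, 0, 0], [0.112, 0, 0, 0, 0, 0], [0.112, 0, 0, 0, 0, 0], [0.112, 0, 0, 0, 0, 0], [0.112, 0, 0, 0, 0, 0], [0, 0, 0, 0, 0, -0.09], [0, 0, 0, 0, 0, -0.09]],
  ],
)

```text
time_s: 22.05
tcp_pos: [0.6329, 0.2121, 0.2565]
tcp_rot: [0.966, 0.258, -0.002, 0.0]
ft_force: [-0.1, 0.7, -0.0]
grip_width: 0.0465
finger_force: 0.0
```

Call:
apply_moves(
  moves=[
    [[0, 0, 0, 0, 0, -0.09], [0, 0, 0, 0, 0, -0.09], [0, 0, 0, 0, 0, -0.09], [0, 0, 0, 0, 0, -0.09], [0, 0, 0, 0, 0, -0.09], [0, 0, 0, 0, 0, -0.09], [0, 0, 0, 0, 0, -0.09], [0, 0, 0, 0, 0, -0.09]],
  ],
)

```text
time_s: 22.85
tcp_pos: [0.6323, 0.2119, 0.2571]
tcp_rot: [0.677, 0.736, -0.001, -0.001]
ft_force: [1.2, -0.9, 0.2]
grip_width: 0.0464
finger_force: 0.0
```

Call:
apply_moves(
  moves=[
    [[0, 0, 0, 0, 0, -0.09], [0, 0, 0, 0, 0, -0.09], [0, 0, 0, 0, 0, -0.09], [0, 0, 0, 0, 0, -0.09], [0, 0, 0, 0, 0, -0.09], [0, 0, 0, 0, 0, -0.09], [0, 0, 0, 0, 0, -0.09], [0, 0, 0, 0, 0, -0.09]],
  ],
)

```text
time_s: 23.65
tcp_pos: [0.6323, 0.2118, 0.2571]
tcp_rot: [0.178, 0.984, -0.001, -0.001]
ft_force: [-0.3, 1.0, -0.0]
grip_width: 0.0465
finger_force: 0.0
```

Call:
apply_moves(
  moves=[
    [[0, 0, 0, 0, 0, -0.09], [0, 0, 0, 0, 0, -0.09], [0, 0, 0, 0, 0, -0.09], [0, 0, 0, 0, 0, -0.09], [0, 0, 0, 0, 0, -0.02], [0, 0, 0, 0, 0, 0], [0, 0, 0, 0, 0, 0]],
  ],
  jaw=-0.2,
)

```text
time_s: 24.35
tcp_pos: [0.6329, 0.2121, 0.2582]
tcp_rot: [-0.115, 0.993, -0.0, -0.001]
ft_force: [0.8, -1.0, -0.1]
grip_width: 0.0371
finger_force: 0.0
```

```bash
python3 - <<'E'
from h import *
o=ctrl.observe(); x=R.from_quat(o['tcp_rot']).as_matrix()[:,0]; print(o['tcp_pos'],o['qpos'],np.degrees(np.arctan2(x[1],x[0])))
i2,d2,m2=snap('top');im,d,m=snap('scene')
cv2.imwrite('pics/s9.png',np.hstack([cv2.resize(im[190:330,350:480],(390,420),interpolation=cv2.INTER_CUBIC),cv2.resize(i2[190:330,180:310],(390,420),interpolation=cv2.INTER_CUBIC)]))
W=cloud(d2,m2)
w=W[230:340,200:290]; p=w[(w[...,2]>.028)&(w[...,2]<.045)]; print(len(p),p.mean(0).round(4),p.min(0),p.max(0))
E
```

```text
[0.63285313 0.21209563 0.25817364] [-0.00704966  0.55937257 -0.62978103  1.67089622  0.37152237  1.03483429
  1.0440927 ] -166.79916016352698
278 [0.4953 0.1835 0.0368] [0.44243363 0.15560014 0.02815743] [0.58110273 0.22845416 0.04465001]
```

View pics/s9.png

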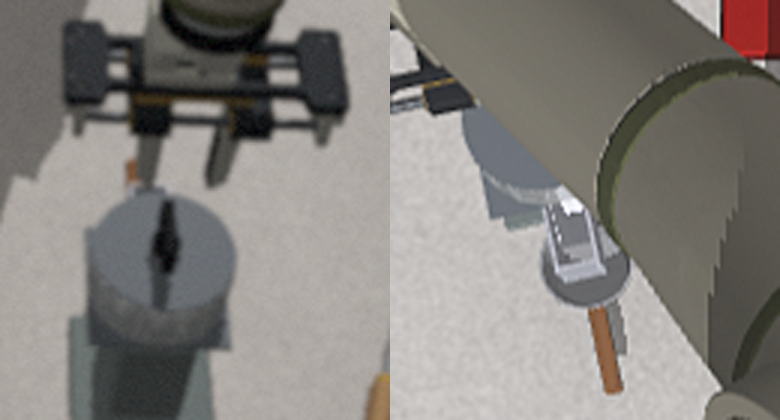

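The bowl sits under the spout, with its rim circle around the chute at (587,265) in the right-hand crop. The gripper is over the knob, so I'll descend and grip the blade.

Call:
apply_moves(
  moves=[
    [[0, 0, 0.08, 0, 0, 0], [0, 0, 0.1, 0, 0, 0], [0, 0, 0.08, 0, 0, 0], [0, 0, 0.056, 0, 0, 0], [0, 0, 0, 0, 0, 0], [0, 0, 0, 0, 0, 0]],
  ],
)

```text
time_s: 25.05
tcp_pos: [0.6332, 0.2126, 0.1802]
tcp_rot: [-0.116, 0.993, 0.0, 0.0]
ft_force: [0.3, -0.5, 0.8]
grip_width: 0.037
finger_force: 0.0
```

Call:
apply_moves(
  moves=[
    [[0, 0, 0, 0, 0, 0], [0, 0, 0, 0, 0, 0], [0, 0, 0, 0, 0, 0], [0, 0, 0, 0, 0, 0], [0, 0, 0, 0, 0, 0], [0, 0, 0, 0, 0, 0]],
  ],
  jaw=-1,
  force=30,
)

```text
time_s: 25.65
tcp_pos: [0.6331, 0.2133, 0.1803]
tcp_rot: [-0.117, 0.993, 0.001, 0.0]
ft_force: [-0.2, 2.9, 4.0]
grip_width: 0.0095
finger_force: 30.0
```

Call:
apply_moves(
  moves=[
    [[0, 0, 0, 0, 0, 0.072], [0, 0, 0, 0, 0, 0.072], [0, 0, 0, 0, 0, 0.072], [0, 0, 0, 0, 0, 0.072], [0, 0, 0, 0, 0, 0.072], [0, 0, 0, 0, 0, 0.07], [0, 0, 0, 0, 0, 0.07], [0, 0, 0, 0, 0, 0]],
  ],
)

```text
time_s: 26.45
tcp_pos: [0.6332, 0.2141, 0.1803]
tcp_rot: [0.273, 0.962, 0.001, 0.0]
ft_force: [0.1, 6.5, 1.3]
grip_width: 0.0093
finger_force: 30.0
```

Call:
apply_moves(
  moves=[
    [[0, 0, 0, 0, 0, 0], [0, 0, 0, 0, 0, 0], [0, 0, 0, 0, 0, 0], [0, 0, 0, 0, 0, 0]],
  ],
)

```text
time_s: 26.85
tcp_pos: [0.6332, 0.214, 0.1803]
tcp_rot: [0.271, 0.963, 0.001, 0.0]
ft_force: [-0.7, 6.3, 1.8]
grip_width: 0.0096
finger_force: 30.0
```

```bash
python3 - <<'E'
from h import *
o=ctrl.observe(); x=R.from_quat(o['tcp_rot']).as_matrix()[:,0]; print(o['tcp_pos'],o['qpos'],np.degrees(np.arctan2(x[1],x[0])),o['moment'],o['ft_force'])
i2,d2,m2=snap('top');im,d,m=snap('scene')
cv2.imwrite('pics/s10.png',np.hstack([cv2.resize(im[190:330,350:480],(390,420),interpolation=cv2.INTER_CUBIC),cv2.resize(i2[190:330,180:310],(390,420),interpolation=cv2.INTER_CUBIC)]))
E
```

```text
[0.63320827 0.21403653 0.18029833] [-0.16511502  0.59527558 -0.37974011  1.75701151  0.28057603  0.8411043
  0.34771996] 148.52238979124044 [ 1.15972767 -0.03875883  0.09547701] [-0.70663901  6.30338081  1.84870894]
```

View pics/s10.png

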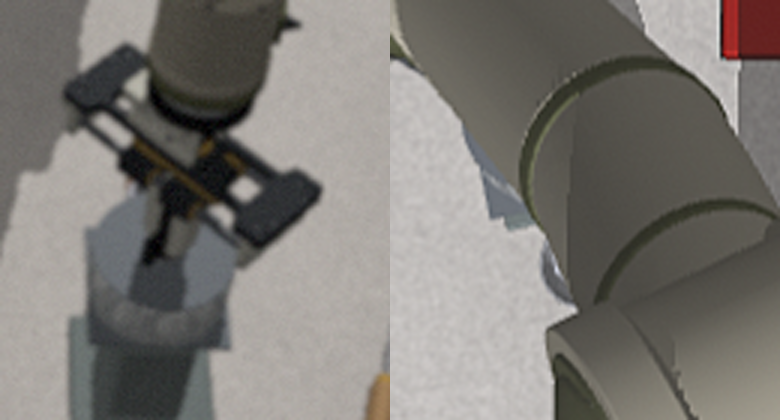

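The knob turned one click with the blade in the fingers (left crop, blade at about (165,240)). Two more clicks to go.

Call:
apply_moves(
  moves=[
    [[0, 0, 0, 0, 0, 0.072], [0, 0, 0, 0, 0, 0.072], [0, 0, 0, 0, 0, 0.072], [0, 0, 0, 0, 0, 0.072], [0, 0, 0, 0, 0, 0.072], [0, 0, 0, 0, 0, 0.07], [0, 0, 0, 0, 0, 0.07], [0, 0, 0, 0, 0, 0]],
  ],
)

```text
time_s: 27.75
tcp_pos: [0.6341, 0.2134, 0.1804]
tcp_rot: [0.62, 0.785, 0.001, 0.001]
ft_force: [1.8, 3.7, 0.3]
grip_width: 0.0098
finger_force: 30.0
```

Call:
apply_moves(
  moves=[
    [[0, 0, 0, 0, 0, 0], [0, 0, 0, 0, 0, 0], [0, 0, 0, 0, 0, 0], [0, 0, 0, 0, 0, 0], [0, 0, 0, 0, 0, 0], [0, 0, 0, 0, 0, 0]],
  ],
)

```text
time_s: 28.35
tcp_pos: [0.6341, 0.2134, 0.1803]
tcp_rot: [0.618, 0.786, 0.001, 0.0]
ft_force: [3.0, 5.3, 0.6]
grip_width: 0.0094
finger_force: 30.0
```

Call:
apply_moves(
  moves=[
    [[0, 0, 0, 0, 0, 0.072], [0, 0, 0, 0, 0, 0.072], [0, 0, 0, 0, 0, 0.072], [0, 0, 0, 0, 0, 0.072], [0, 0, 0, 0, 0, 0.072], [0, 0, 0, 0, 0, 0.07], [0, 0, 0, 0, 0, 0.07], [0, 0, 0, 0, 0, 0]],
  ],
)

```text
time_s: 29.15
tcp_pos: [0.6337, 0.2118, 0.1803]
tcp_rot: [0.872, 0.489, 0.0, 0.001]
ft_force: [1.9, -0.1, 5.4]
grip_width: 0.0141
finger_force: 38.7
```

Call:
apply_moves(
  moves=[
    [[0, 0, 0, 0, 0, 0], [0, 0, 0, 0, 0, 0], [0, 0, 0, 0, 0, 0], [0, 0, 0, 0, 0, 0], [0, 0, 0, 0, 0, 0], [0, 0, 0, 0, 0, 0]],
  ],
)

```text
time_s: 29.75
tcp_pos: [0.6337, 0.2118, 0.1803]
tcp_rot: [0.872, 0.49, 0.0, 0.0]
ft_force: [1.7, -0.7, 5.1]
grip_width: 0.0144
finger_force: 38.4
```

```bash
python3 - <<'E'
from h import *
o=ctrl.observe(); x=R.from_quat(o['tcp_rot']).as_matrix()[:,0]; print(o['tcp_pos'],o['qpos'],np.degrees(np.arctan2(x[1],x[0])),o['moment'],o['ft_force'],o['grip_width'])
E
```

```text
[0.63373023 0.21184648 0.18031381] [-0.44887902  0.57016652  0.06314345  1.77708312 -0.04682461  0.79477606
 -0.90901554] 58.71148979464109 [-0.08351528 -0.4807583   0.8617021 ] [ 1.7262027  -0.73918793  5.07841807] 0.014353953027991943
```

The opening grew to 14 mm, so the blade lags the fingers by about 18° on the third click, perhaps because a ball has jammed. I'll ease back a little and read again.

Call:
apply_moves(
  moves=[
    [[0, 0, 0, 0, 0, -0.07], [0, 0, 0, 0, 0, -0.07], [0, 0, 0, 0, 0, -0.06], [0, 0, 0, 0, 0, 0], [0, 0, 0, 0, 0, 0]],
  ],
)

```text
time_s: 30.25
tcp_pos: [0.6336, 0.2113, 0.1802]
tcp_rot: [0.785, 0.619, 0.0, 0.0]
ft_force: [0.9, -0.2, 5.4]
grip_width: 0.0099
finger_force: 29.5
```

```bash
python3 - <<'E'
from h import *
o=ctrl.observe(); x=R.from_quat(o['tcp_rot']).as_matrix()[:,0]; print(o['tcp_pos'],np.degrees(np.arctan2(x[1],x[0])),o['moment'],o['ft_force'],o['grip_width'])
for n in('top','scene'):
    im,d,m=snap(n); W=cloud(d,m); np.savez(n+'1.npz',W=W,im=im)
    ok=(W[...,0]>.49)&(W[...,0]<.60)&(W[...,1]>.14)&(W[...,1]<.25)&(W[...,2]<.13); p=W[ok]; print(n,ok.sum(),np.histogram(p[:,2],bins=np.arange(-.005,.13,.01)))
    cv2.imwrite(f'pics/x{n}.png',im)
a=cv2.imread('pics/xtop.png')[190:330,180:310];b=cv2.imread('pics/xscene.png')[190:330,350:480]
cv2.imwrite('pics/s11.png',np.hstack([cv2.resize(q,(400,430),interpolation=cv2.INTER_CUBIC) for q in(b,a)]))
E
```

```text
[0.63357618 0.21134089 0.18023047] 76.50109156581411 [-0.24584525 -0.38562168  0.2357709 ] [ 0.94159567 -0.19461373  5.44528605] 0.009894271190566873
top 263 (array([236,  10,   0,   0,   0,   0,   0,   0,   0,   0,   0,   0,   5]), array([-0.005,  0.005,  0.015,  0.025,  0.035,  0.045,  0.055,  0.065,
        0.075,  0.085,  0.095,  0.105,  0.115,  0.125]))
scene 124 (array([114,   6,   0,   0,   0,   0,   0,   0,   0,   0,   0,   1,   0]), array([-0.005,  0.005,  0.015,  0.025,  0.035,  0.045,  0.055,  0.065,
        0.075,  0.085,  0.095,  0.105,  0.115,  0.125]))
```

Call:
apply_moves(
  moves=[
    [[0, 0, 0, 0, 0, -0.06], [0, 0, 0, 0, 0, -0.06], [0, 0, 0, 0, 0, -0.06], [0, 0, 0, 0, 0, -0.06], [0, 0, 0, 0, 0, 0], [0, 0, 0, 0, 0, 0]],
  ],
)

```text
time_s: 30.95
tcp_pos: [0.6344, 0.2112, 0.1802]
tcp_rot: [0.657, 0.754, 0.001, 0.001]
ft_force: [5.8, -2.4, 4.6]
grip_width: 0.0097
finger_force: 29.8
```

Call:
apply_moves(
  moves=[
    [[0, 0, 0, 0, 0, 0.04], [0, 0, 0, 0, 0, 0.04], [0, 0, 0, 0, 0, 0.04], [0, 0, 0, 0, 0, 0.04], [0, 0, 0, 0, 0, 0.04], [0, 0, 0, 0, 0, 0.04], [0, 0, 0, 0, 0, 0.03], [0, 0, 0, 0, 0, 0]],
  ],
)

```text
time_s: 31.75
tcp_pos: [0.6336, 0.2113, 0.1802]
tcp_rot: [0.801, 0.598, 0.0, 0.001]
ft_force: [2.8, -3.7, 6.1]
grip_width: 0.0111
finger_force: 33.1
```

```bash
cat > st.py <<'E'
from h import *
o=ctrl.observe(); x=R.from_quat(o['tcp_rot']).as_matrix()[:,0]; print(np.round(o['tcp_pos'],4),'knob',193.2-np.degrees(np.arctan2(x[1],x[0])),np.round(o['moment'],3),np.round(o['ft_force'],1),o['grip_width'],np.round(o['qpos'],2))
E
python3 st.py
```

```text
[0.6336 0.2113 0.1802] knob 119.68040289844095 [-0.768 -0.809  0.715] [ 2.8 -3.7  6.1] 0.011129932253371048 [-0.4   0.57 -0.01  1.77  0.01  0.8  -0.7 ]
```

Call:
apply_moves(
  moves=[
    [[0, 0, 0, 0, 0, -0.04], [0, 0, 0, 0, 0, 0], [0, 0, 0, 0, 0, 0]],
  ],
)

```text
time_s: 32.05
tcp_pos: [0.6336, 0.2112, 0.1802]
tcp_rot: [0.782, 0.624, 0.0, 0.001]
ft_force: [3.2, -3.2, 5.4]
grip_width: 0.0102
finger_force: 30.4
```

Call:
apply_moves(
  moves=[
    [[0, 0, 0, 0, 0, 0], [0, 0, 0, 0, 0, 0], [0, 0, 0, 0, 0, 0], [0, 0, -0.1, 0, 0, 0], [0, 0, -0.1, 0, 0, 0], [0, 0, -0.12, 0, 0, 0], [0, 0, -0.12, 0, 0, 0], [0, 0, 0, 0, 0, 0]],
  ],
  jaw=-0.2,
)

```text
time_s: 32.85
tcp_pos: [0.6343, 0.213, 0.2937]
tcp_rot: [0.781, 0.624, 0.003, 0.001]
ft_force: [0.6, 0.0, -0.4]
grip_width: 0.0371
finger_force: 0.0
```

```bash
python3 st.py; python3 - <<'E'
from h import *
for n in('top','scene'):
    im,d,m=snap(n); W=cloud(d,m); np.savez(n+'1.npz',W=W,im=im); cv2.imwrite(f'pics/x{n}.png',im)
    ok=(W[...,2]>.19)&(W[...,2]<.212)&(np.hypot(W[...,0]-.6332,W[...,1]-.2125)<.032); k=W[ok]
    if len(k)>10:
        mm=k.mean(0);e=np.linalg.svd((k-mm)[:,:2])[2][0];print(n,len(k),mm.round(4),(13.4-np.degrees(np.arctan2(e[1],e[0])))%180)
    ok=(W[...,0]>.40)&(W[...,0]<.60)&(W[...,1]>.12)&(W[...,1]<.27)&(W[...,2]>.005)&(W[...,2]<.06); p=W[ok]; print(ok.sum(),p.mean(0) if len(p) else 0)
E
```

```text
[0.6343 0.213  0.2937] knob 115.94783751874567 [-0.065 -0.066  0.026] [ 0.6  0.  -0.4] 0.03711205161561331 [-0.39  0.46 -0.03  1.66  0.01  1.02 -0.64]
30 [0.54676436 0.13176291 0.00643695]
scene 145 [0.6358 0.214  0.1997] 113.52271997524566
138 [0.47201141 0.17105087 0.01687818]
```

Call:
apply_moves(
  moves=[
    [[-0.16, 0, 0, 0, 0, 0], [-0.16, 0, 0, 0, 0, 0], [-0.16, 0, 0, 0, 0, 0], [-0.16, 0, 0, 0, 0, 0], [-0.16, 0, 0, 0, 0, 0], [-0.16, 0, 0, 0, 0, 0], [-0.16, 0, 0, 0, 0, 0], [-0.16, 0, 0, 0, 0, 0]],
  ],
)

```text
time_s: 33.75
tcp_pos: [0.561, -0.1012, 0.2882]
tcp_rot: [0.781, 0.624, -0.001, -0.001]
ft_force: [0.2, -0.2, 0.4]
grip_width: 0.0373
finger_force: 0.0
```

```bash
python3 - <<'E'
from h import *
S=[]
for n,(v,u) in dict(top=(190,180),scene=(190,350)).items():
    im,d,m=snap(n); W=cloud(d,m); np.savez(n+'1.npz',W=W,im=im); S.append(cv2.resize(im[v:v+140,u:u+130],(400,430),interpolation=cv2.INTER_CUBIC))
    ok=(W[...,2]>.194)&(W[...,2]<.212)&(np.hypot(W[...,0]-.6332,W[...,1]-.2125)<.032); k=W[ok]
    if len(k)>10:
        mm=k.mean(0);e=np.linalg.svd((k-mm)[:,:2])[2][0];print(n,len(k),mm.round(4),(13.4-np.degrees(np.arctan2(e[1],e[0])))%180)
    ok=(W[...,0]>.40)&(W[...,0]<.60)&(W[...,1]>.12)&(W[...,1]<.27)&(W[...,2]>.03)&(W[...,2]<.046); p=W[ok]; print(ok.sum(),p.mean(0) if len(p) else 0)
cv2.imwrite('pics/s12.png',np.hstack(S))
E
```

```text
top 121 [0.633  0.2127 0.2013] 111.74332855407566
299 [0.50325445 0.18188728 0.03728058]
scene 123 [0.6355 0.2143 0.2012] 113.69500642347467
43 [0.45790855 0.17266117 0.03890854]
```

View pics/s12.png

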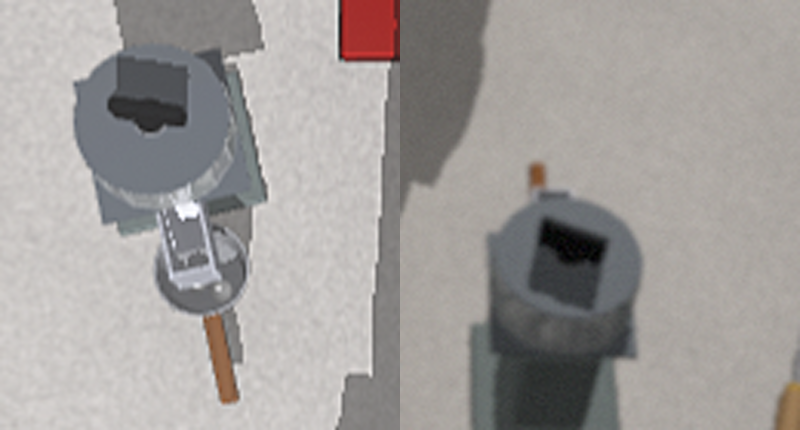

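```bash
python3 - <<'E'
import numpy as np
np.set_printoptions(linewidth=220)
a=np.load('top0.npz');b=np.load('top1.npz')
W=b['W'];v0,v1,u0,u1=252,296,228,264
print('z mm now rows 252.., cols 228..263 step');
Z=(W[...,2]*1000); print(np.nan_to_num(Z[v0:v1:2,u0:u1:1],nan=-99).round().astype(int))
g=b['im'].max(2); print('gray'); print(g[v0:v1:2,u0:u1])
g0=a['im'].max(2); print('gray0 chute'); print(g0[250:272:2,u0:u1])
E
```

```text
z mm now rows 252.., cols 228..263 step
[[168 170 174 170 171 169 166 168 160 163 161 158 154 149 147 142 135 128 127 118 122 117 119 115 123 122 121 119 118 119  17  12  12   9   9  10]
 [158 157 157 155 155 153 151 152 143 147 142 142 136 132 135 126 121 121 123 120 123   4   8 -99  15  13  12   7  16   7  13   9  11  10   6   8]
 [129 137 132 138 135 128 133 128 127 121 124  82  80  78  82  80 116 118  86  10   9   9   9  14   8   6   6  12   9  16  11  10  12   8   2  -2]
 [121 120 -99 117 117  78  76  77  82  79  80  77  79  79  82  83  76 114 104  72  10   9  14   6   8   2   1   0   0   3  10   0   0  -6   4   1]
 [ 11   9   5 115 118  87  77  83  80  75  77  77  75  79  79  76  83 119 115  85  -1   3  -2   5   2   1  -1  -4  -2   2   2  -3  -2  -3   5   1]
 [ 10  10  13 115 115 103  79  77  78  73  72  73  79  74  72  73  75  74 115 100  67  36  45  -2  -1   1  -3   4   1  -2  -2   2   0   0   1  -2]
 [  4   2   3   0 113 113  85  73  73  74  74  71  72  70  70  72  73  66 -99 110  82  26  27  31  40  39  42   4  -1   5   2   1   2  -1   1   4]
 [  2   2  -2   5 114 119  96  
[... 6344 characters left out ...]
20 119 113 111 112 115 117 117 113 169 176 100 135 190 188 188 180 177 187 188 187 191 191 186 182 187 184 178]
 [143 140 163 171 193 108 101 116 121 121 119 118 119 120 118 121 117 126 203 126 103 189 192 183 179 177 180 178 181 188 185 182 184 182 184 186]
 [195 191 190 190 189 141 112 201 115 122 122 120 120 119 119 119 118 116 169 162  99 150 198 187 188 190 188 187 187 189 187 183 183 177 188 185]
 [183 185 185 184 188 190  94 111 196 116 121 121 119 120 120 118 119 118 149 202 108 113 191 187 188 185 179 176 183 184 184 185 187 179 187 183]
 [180 183 180 183 188 191 143 109 176 117 120 121 116 115 112 114 138 136 145 198 146  99 159 190 179 176 176 185 187 184 189 188 184 188 184 180]]
```

The right view shows the blade stuck half way at about 113°. The depth map shows two balls in the bowl, near (251,284) and (241,284) in the top view, and the chute is empty. Ball 3 is therefore pinched inside the drum. I'll regrip, back up past click two, then turn forward quickly.

Call:
apply_moves(
  moves=[
    [[0.16, 0, 0, 0, 0, 0], [0.16, 0, 0, 0, 0, 0], [0.16, 0, 0, 0, 0, 0], [0.16, 0, 0, 0, 0, 0], [0.16, 0, 0, 0, 0, 0], [0.16, 0, 0, 0, 0, 0], [0.16, 0, 0, 0, 0, 0], [0.16, 0, 0, 0, 0, 0]],
  ],
)

```text
time_s: 34.65
tcp_pos: [0.6322, 0.2145, 0.288]
tcp_rot: [0.781, 0.625, -0.001, -0.001]
ft_force: [1.2, -0.3, 0.1]
grip_width: 0.0367
finger_force: 0.0
```

Call:
apply_moves(
  moves=[
    [[0, 0, 0, 0, 0, -0.02], [0, 0, 0, 0, 0, 0], [0, 0, 0, 0, 0, 0]],
  ],
)

```text
time_s: 34.95
tcp_pos: [0.6326, 0.2111, 0.2887]
tcp_rot: [0.772, 0.636, -0.001, -0.0]
ft_force: [0.4, 0.3, -0.2]
grip_width: 0.0369
finger_force: 0.0
```

```bash
python3 st.py
```

```text
[0.6326 0.2111 0.2887] knob 114.21535462321448 [-0.059 -0.066 -0.031] [ 0.4  0.3 -0.2] 0.03690458618482902 [-0.38  0.47 -0.04  1.66  0.02  1.02 -0.62]
```

Call:
apply_moves(
  moves=[
    [[0.006, 0.002, 0.1, 0, 0, 0], [0, 0, 0.12, 0, 0, 0], [0, 0, 0.1, 0, 0, 0], [0, 0, 0.08, 0, 0, 0], [0, 0, 0.034, 0, 0, 0], [0, 0, 0, 0, 0, 0], [0, 0, 0, 0, 0, 0]],
  ],
)

```text
time_s: 35.65
tcp_pos: [0.6343, 0.2131, 0.1822]
tcp_rot: [0.772, 0.636, 0.0, 0.0]
ft_force: [0.4, -0.5, -0.0]
grip_width: 0.0371
finger_force: 0.0
```

Call:
apply_moves(
  moves=[
    [[0, 0, 0, 0, 0, 0], [0, 0, 0, 0, 0, 0], [0, 0, 0, 0, 0, 0], [0, 0, 0, 0, 0, 0], [0, 0, 0, 0, 0, 0]],
  ],
  jaw=-1,
  force=40,
)

```text
time_s: 36.15
tcp_pos: [0.6341, 0.2137, 0.1817]
tcp_rot: [0.771, 0.637, 0.0, 0.0]
ft_force: [0.1, -0.7, 3.2]
grip_width: 0.0096
finger_force: 39.8
```

Call:
apply_moves(
  moves=[
    [[0, 0, 0, 0, 0, -0.09], [0, 0, 0, 0, 0, -0.09], [0, 0, 0, 0, 0, -0.09], [0, 0, 0, 0, 0, -0.06], [0, 0, 0, 0, 0, 0], [0, 0, 0, 0, 0, 0], [0, 0, 0, 0, 0, 0]],
  ],
)

```text
time_s: 36.85
tcp_pos: [0.6339, 0.214, 0.1817]
tcp_rot: [0.583, 0.812, 0.0, 0.0]
ft_force: [-1.3, 0.8, 5.6]
grip_width: 0.0099
finger_force: 41.5
```

```bash
python3 st.py
```

```text
[0.6339 0.214  0.1817] knob 84.57570829417179 [ 0.341  0.243 -0.665] [-1.3  0.8  5.6] 0.009861139921878082 [-0.29  0.58 -0.19  1.76  0.14  0.82 -0.22]
```

Call:
apply_moves(
  moves=[
    [[0, 0, 0, 0, 0, 0.06], [0, 0, 0, 0, 0, 0], [0, 0, 0, 0, 0, 0], [0, 0, 0, 0, 0, 0.09], [0, 0, 0, 0, 0, 0.09], [0, 0, 0, 0, 0, 0.05], [0, 0, 0, 0, 0, 0], [0, 0, 0, 0, 0, 0]],
  ],
)

```text
time_s: 37.65
tcp_pos: [0.6341, 0.214, 0.1817]
tcp_rot: [0.75, 0.661, 0.0, 0.0]
ft_force: [-0.7, 0.5, 4.2]
grip_width: 0.0097
finger_force: 40.0
```

```bash
python3 st.py
```

```text
[0.6341 0.214  0.1817] knob 110.37341565852249 [0.219 0.067 0.026] [-0.7  0.5  4.2] 0.009696889563641597 [-0.37  0.57 -0.06  1.77  0.05  0.8  -0.58]
```

Call:
apply_moves(
  moves=[
    [[0, 0, 0, 0, 0, 0.05], [0, 0, 0, 0, 0, 0.05], [0, 0, 0, 0, 0, 0], [0, 0, 0, 0, 0, 0]],
  ],
)

```text
time_s: 38.05
tcp_pos: [0.6341, 0.2136, 0.1817]
tcp_rot: [0.799, 0.601, 0.0, 0.001]
ft_force: [-0.8, -0.2, 6.1]
grip_width: 0.0103
finger_force: 42.1
```

```bash
python3 st.py
```

```text
[0.6341 0.2136 0.1817] knob 119.28658706947601 [-0.039  0.082  0.742] [-0.8 -0.2  6.1] 0.010256038686410422 [-0.4   0.57 -0.02  1.77  0.01  0.8  -0.7 ]
```

Call:
apply_moves(
  moves=[
    [[0, 0, 0, 0, 0, -0.06], [0, 0, -0.006, 0, 0, -0.04], [0, 0, 0, 0, 0, 0.06], [0, 0, 0, 0, 0, 0.06], [0, 0, 0, 0, 0, -0.08], [0, 0, 0, 0, 0, -0.04], [0, 0, 0, 0, 0, 0.06], [0, 0, 0, 0, 0, 0.06]],
  ],
)

```text
time_s: 38.85
tcp_pos: [0.6341, 0.2136, 0.1818]
tcp_rot: [0.81, 0.586, -0.0, 0.0]
ft_force: [3.5, 2.3, -6.1]
grip_width: 0.0098
finger_force: 39.8
```

```bash
python3 st.py
```

```text
[0.6341 0.2136 0.1818] knob 121.38581674376883 [ 0.383 -0.667 -0.011] [ 3.5  2.3 -6.1] 0.009778566111237005 [-0.41  0.57 -0.01  1.77  0.01  0.8  -0.73]
```

Call:
apply_moves(
  moves=[
    [[0, 0, 0, 0, 0, -0.09], [0, 0, 0, 0, 0, -0.09], [0, 0, 0, 0, 0, 0.09], [0, 0, 0, 0, 0, 0.09], [0, 0, 0, 0, 0, -0.09], [0, 0, 0, 0, 0, 0.09], [0, 0, 0, 0, 0, 0.05], [0, 0, 0, 0, 0, 0]],
  ],
)

```text
time_s: 39.65
tcp_pos: [0.6341, 0.2136, 0.1818]
tcp_rot: [0.832, 0.555, -0.0, 0.0]
ft_force: [4.3, 1.0, -9.3]
grip_width: 0.0094
finger_force: 39.9
```

```bash
python3 st.py
```

```text
[0.6341 0.2136 0.1818] knob 125.7719219770008 [ 0.313 -0.993 -0.086] [ 4.3  1.  -9.3] 0.00943184292308657 [-0.42  0.57  0.02  1.77 -0.01  0.8  -0.79]
```

The jam has cleared: the knob is at 126° and turning freely. I'll finish the click.

Call:
apply_moves(
  moves=[
    [[0, 0, 0.002, 0, 0, 0.05], [0, 0, 0, 0, 0, 0.05], [0, 0, 0, 0, 0, 0], [0, 0, 0, 0, 0, 0], [0, 0, 0, 0, 0, 0], [0, 0, 0, 0, 0, 0]],
  ],
)

```text
time_s: 40.25
tcp_pos: [0.6341, 0.2135, 0.1818]
tcp_rot: [0.872, 0.489, 0.0, 0.0]
ft_force: [4.5, 1.7, -8.2]
grip_width: 0.0098
finger_force: 39.7
```

```bash
python3 st.py
```

```text
[0.6341 0.2135 0.1818] knob 134.67123250429114 [ 0.306 -1.197  0.133] [ 4.5  1.7 -8.2] 0.009781732870796766 [-0.45  0.57  0.06  1.77 -0.04  0.8  -0.92]
```

Call:
apply_moves(
  moves=[
    [[0, 0, 0, 0, 0, 0], [0, 0, 0, 0, 0, 0], [0, 0, 0, 0, 0, 0], [0, 0, -0.1, 0, 0, 0], [0, 0, -0.12, 0, 0, 0], [0, 0, -0.12, 0, 0, 0], [0, 0, -0.12, 0, 0, 0], [0, 0, 0, 0, 0, 0]],
  ],
  jaw=-0.2,
)

```text
time_s: 41.05
tcp_pos: [0.6354, 0.2141, 0.3021]
tcp_rot: [0.873, 0.488, 0.003, 0.0]
ft_force: [0.1, -0.1, -0.0]
grip_width: 0.0373
finger_force: 0.0
```

```bash
python3 st.py
```

```text
[0.6354 0.2141 0.3021] knob 134.81149291541163 [-0.001 -0.084 -0.01 ] [ 0.1 -0.1 -0. ] 0.03732141562336625 [-0.46  0.45  0.07  1.65 -0.04  1.03 -0.92]
```

Call:
apply_moves(
  moves=[
    [[-0.15, 0.05, 0, 0, 0, 0], [-0.15, 0.05, 0, 0, 0, 0], [-0.15, 0.05, 0, 0, 0, 0], [-0.15, 0.05, 0, 0, 0, 0], [-0.15, 0.05, 0, 0, 0, 0], [-0.15, 0.05, 0, 0, 0, 0], [-0.15, 0.05, 0, 0, 0, 0], [-0.15, 0.05, 0, 0, 0, 0]],
  ],
)

```text
time_s: 41.85
tcp_pos: [0.5606, -0.0957, 0.2969]
tcp_rot: [0.873, 0.488, -0.0, -0.0]
ft_force: [0.8, -0.1, 0.0]
grip_width: 0.0374
finger_force: 0.0
```

Call:
apply_moves(
  moves=[
    [[0, 0, 0, 0, 0, 0.0835], [0, 0, 0, 0, 0, 0.0835], [0, 0, 0, 0, 0, 0.0835], [0, 0, 0, 0, 0, 0.0835], [0, 0, 0, 0, 0, 0.0835], [0, 0, 0, 0, 0, 0.0835], [0, 0, 0, 0, 0, 0]],
  ],
)

```text
time_s: 42.55
tcp_pos: [0.5612, -0.0941, 0.2968]
tcp_rot: [0.993, 0.115, -0.001, 0.0]
ft_force: [0.1, -0.7, -0.4]
grip_width: 0.0371
finger_force: 0.0
```

```bash
python3 st.py; python3 - <<'E'
from h import *
np.set_printoptions(linewidth=220)
im,d,m=snap('top'); W=cloud(d,m); np.savez('top2.npz',W=W,im=im)
ok=(W[...,2]>.194)&(W[...,2]<.212)&(np.hypot(W[...,0]-.6332,W[...,1]-.2125)<.032); k=W[ok]
mm=k.mean(0);e=np.linalg.svd((k-mm)[:,:2])[2][0];print(len(k),mm.round(4),(13.4-np.degrees(np.arctan2(e[1],e[0])))%180)
ok=(W[...,0]>.38)&(W[...,0]<.60)&(W[...,1]>.1)&(W[...,1]<.29)&(W[...,2]>.028)&(W[...,2]<.046); p=W[ok]
h=p[p[:,0]<.49]; mm=h.mean(0);e=np.linalg.svd((h-mm)[:,:2])[2][0];print('handle',len(h),mm.round(4),np.degrees(np.arctan2(e[1],e[0])),h.min(0),h.max(0))
print(np.nan_to_num(W[250:296:2,228:264,2]*1000,nan=-99).round().astype(int)); print(im.max(2)[250:296:2,228:264])
b=im[185:345,170:310]; cv2.imwrite('pics/s13.png',cv2.resize(b,None,fx=3.6,fy=3.6,interpolation=cv2.INTER_CUBIC))
E
```

```text
[ 0.5612 -0.0941  0.2968] knob 179.99829721029147 [0.027 0.012 0.009] [ 0.1 -0.7 -0.4] 0.0370584306528293 [-0.17  0.34  0.32  1.88 -0.13  0.94 -1.13]
119 [0.6328 0.2121 0.2016] 133.94802897913988
handle 130 [0.4659 0.1724 0.0375] -165.86894179487712 [0.44233014 0.16093963 0.02803048] [0.48941873 0.18323628 0.04574002]
[[170 170 174 168 169 175 171 173 173 171 167 169 171 161 162 158 149 145 143 136 130 123 117 120 121 125 120 120 119 124 126 121 119 120  12  10]
 [172 171 165 170 173 169 171 168 165 167 159 159 161 150 146 140 138 129 124 115 125 119 117 123 124 121 119 118 120 116  11  10   6   7  12   6]
 [149 160 160 159 151 156 152 147 147 143 141 139 134 129 130 124 117 119 117 120 115   9   8   9  13  10   9   9  13  14   8  10   9  13  12   7]
 [133 131 139 138 140 135 133 130 128 123 120  76  80  84  78  78 115 114  86   3  12   8   5   4  14  13   9   7  11  12   6   4  11   5 -99   1]
 [115 114 122 117 117  81  81  81  76  77  79  82  85  81  79  74  76 116 106  72   7  12   5  12   2   5   0  -1  -5   5   9   0  -1   0   1   0]
 [ 11   6   9 115 117  88  80  85  78  80  79
[... 5283 characters left out ...]
04 110 112 112 111 110 110 109 109 110 110 110 110 109 117 132 141 146 147 135 112 160 163 208 201 197 194 193]
 [202 193 199 200 202 196 174 115  95  94 102 109 110 109 109 109 110 111 112 111 113 112 109 109 111 113 126 165 169 182 200 200 198 198 195 198]
 [197 196 198 195 192 193 196 178 164 150 109 107  92  95 101 107 109 109 109 110 107 102 119 146 158 149 143 113 208 196 193 198 200 197 188 192]
 [199 199 202 201 195 195 199 199 202 207 204 196 197 176 169 160 153 156 128 148 148 171 142 134 115 130 125 123 120 203 200 194 196 200 202 197]
 [203 199 202 205 195 191 195 197 201 199 196 197 198 200 199 199 205 203 126 132 139 147 146 140 101 134 128 125 127 208 201 202 195 189 192 197]]
```

The knob now reads 134°, which is click three. A third ball has appeared in the bowl near (252,271) in the top view, and the bowl hasn't moved. I'll go for the handle.

Call:
apply_moves(
  moves=[
    [[-0.0135, -0.1408, 0, 0, 0, 0], [-0.0135, -0.1408, 0, 0, 0, 0], [-0.0135, -0.1408, 0, 0, 0, 0], [-0.0135, -0.1408, 0, 0, 0, 0], [-0.0135, -0.1408, 0, 0, 0, 0], [-0.0135, -0.1408, 0, 0, 0, 0], [-0.0135, -0.1408, 0, 0, 0, 0], [-0.0135, -0.1408, 0, 0, 0, 0]],
  ],
)

```text
time_s: 43.4
tcp_pos: [0.4699, 0.1748, 0.2973]
tcp_rot: [0.993, 0.118, 0.0, -0.0]
ft_force: [-0.0, 0.1, -0.3]
grip_width: 0.0369
finger_force: 0.0
```

Call:
apply_moves(
  moves=[
    [[0, 0, 0, 0, 0, 0], [0, 0, 0.15, 0, 0, 0], [0, 0, 0.15, 0, 0, 0], [0, 0, 0.15, 0, 0, 0], [0, 0, 0.15, 0, 0, 0], [0, 0, 0.15, 0, 0, 0], [0, 0, 0.13, 0, 0, 0], [0, 0, 0, 0, 0, 0]],
  ],
)

```text
time_s: 44.2
tcp_pos: [0.4689, 0.1721, 0.0741]
tcp_rot: [0.993, 0.117, -0.003, 0.001]
ft_force: [-0.5, 0.3, 0.2]
grip_width: 0.0374
finger_force: 0.0
```

```bash
python3 st.py
```

```text
[0.4689 0.1721 0.0741] knob 179.7747370922 [0.008 0.036 0.006] [-0.5  0.3  0.2] 0.03742701361754523 [-0.55  0.57  0.11  2.23 -0.18  0.35 -1.62]
```

Call:
apply_moves(
  moves=[
    [[0, 0, 0.08, 0, 0, 0], [0, 0, 0.08, 0, 0, 0], [0, 0, 0.06, 0, 0, 0], [0, 0, 0.02, 0, 0, 0], [0, 0, 0, 0, 0, 0], [0, 0, 0, 0, 0, 0]],
  ],
)

```text
time_s: 44.8
tcp_pos: [0.4713, 0.1737, 0.0184]
tcp_rot: [0.993, 0.116, 0.001, -0.0]
ft_force: [0.3, 0.9, -0.0]
grip_width: 0.0371
finger_force: 0.0
```

Call:
apply_moves(
  moves=[
    [[0, 0, 0, 0, 0, 0], [0, 0, 0, 0, 0, 0], [0, 0, 0, 0, 0, 0], [0, 0, 0, 0, 0, 0], [0, 0, 0, 0, 0, 0], [0, 0, 0, 0, 0, 0]],
  ],
  jaw=-1,
  force=58,
)

```text
time_s: 45.4
tcp_pos: [0.4707, 0.1737, 0.0174]
tcp_rot: [0.993, 0.116, 0.0, -0.0]
ft_force: [0.2, -0.0, 2.7]
grip_width: 0.0139
finger_force: 58.0
```

```bash
python3 st.py
```

```text
[0.4707 0.1737 0.0174] knob 179.90435256105394 [ 0.11  0.03 -0.  ] [ 0.2 -0.   2.7] 0.013893844523231707 [-0.51  0.68  0.07  2.25 -0.2   0.21 -1.6 ]
```

Call:
apply_moves(
  moves=[
    [[0, 0, -0.02, 0, 0, 0], [0, 0, -0.03, 0, 0, 0], [-0.03, 0.04, 0, 0, 0, 0], [-0.04, 0.08, 0, 0, 0, 0], [-0.04, 0.08, 0, 0, 0, 0], [-0.03, 0.08, 0, 0, 0, 0], [-0.02, 0.06, 0, 0, 0, 0], [0, 0.02, 0, 0, 0, 0]],
  ],
)

```text
time_s: 46.2
tcp_pos: [0.4513, 0.0742, 0.03]
tcp_rot: [0.993, 0.114, -0.001, 0.0]
ft_force: [-0.4, 0.5, -2.2]
grip_width: 0.0134
finger_force: 58.0
```

Call:
apply_moves(
  moves=[
    [[0, 0, -0.03, 0, 0, 0], [0, 0, -0.06, 0, 0, 0], [0, 0, -0.1, 0, 0, 0], [0, 0, -0.1, 0, 0, 0], [0, 0, -0.1, 0, 0, 0], [0, 0, -0.06, 0, 0, 0], [0, 0, -0.03, 0, 0, 0], [0, 0, 0, 0, 0, 0]],
  ],
)

```text
time_s: 47.0
tcp_pos: [0.4528, 0.0776, 0.1508]
tcp_rot: [0.993, 0.116, 0.001, -0.0]
ft_force: [0.2, 0.2, -3.3]
grip_width: 0.0133
finger_force: 58.0
```

```bash
python3 st.py; python3 - <<'E'
from h import *
im,d,m=snap('top'); W=cloud(d,m); im2,d2,m2=snap('scene'); W2=cloud(d2,m2)
for n,X in(('top',W),('scene',W2)):
    ok=(X[...,0]>.48)&(X[...,0]<.60)&(X[...,1]>.04)&(X[...,1]<.16)&(X[...,2]>.11)&(X[...,2]<.19); p=X[ok]
    print(n,len(p)); 
    if len(p): print(p.mean(0),np.histogram(p[:,2],np.arange(.11,.19,.01)))
    r=p[p[:,2]>np.percentile(p[:,2],60)] if len(p) else p
    if len(r)>20:
        A=np.c_[r[:,:2],np.ones(len(r))]; print('tilt',np.linalg.lstsq(A,r[:,2],rcond=None)[0])
E
```

```text
[0.4528 0.0776 0.1508] knob 179.84937244097142 [-0.034  0.142 -0.047] [ 0.2  0.2 -3.3] 0.013291978803004586 [-0.38  0.4   0.12  2.27 -0.1   0.48 -1.52]
top 49
[0.57917865 0.12686698 0.1452986 ] (array([10, 14,  0,  0,  0, 18,  7]), array([0.11, 0.12, 0.13, 0.14, 0.15, 0.16, 0.17, 0.18]))
scene 768
[0.52407174 0.09719786 0.15289799] (array([  4,   6, 142, 174, 194, 174,  74]), array([0.11, 0.12, 0.13, 0.14, 0.15, 0.16, 0.17, 0.18]))
tilt [-0.00421609  0.01009545  0.1668886 ]
```

The bowl is level in the grip, so I'll carry it to the mat.

Call:
apply_moves(
  moves=[
    [[-0.013, 0.05, 0, 0, 0, 0], [-0.026, 0.1, 0, 0, 0, 0], [-0.036, 0.14, 0, 0, 0, 0], [-0.036, 0.14, 0, 0, 0, 0], [-0.036, 0.14, 0, 0, 0, 0], [-0.036, 0.14, 0, 0, 0, 0], [-0.036, 0.14, 0, 0, 0, 0], [-0.036, 0.14, 0, 0, 0, 0]],
  ],
)

```text
time_s: 47.9
tcp_pos: [0.446, -0.181, 0.1489]
tcp_rot: [0.993, 0.115, -0.001, -0.0]
ft_force: [1.1, -0.2, -2.6]
grip_width: 0.0136
finger_force: 58.0
```

Call:
apply_moves(
  moves=[
    [[-0.036, 0.14, 0, 0, 0, 0], [-0.036, 0.14, 0, 0, 0, 0], [-0.036, 0.14, 0, 0, 0, 0], [-0.036, 0.14, 0, 0, 0, 0], [-0.036, 0.14, 0, 0, 0, 0], [-0.036, 0.14, 0, 0, 0, 0], [-0.036, 0.14, 0, 0, 0, 0], [-0.026, 0.1, 0, 0, 0, 0]],
  ],
)

```text
time_s: 48.7
tcp_pos: [0.4394, -0.4607, 0.1484]
tcp_rot: [0.993, 0.114, -0.001, -0.0]
ft_force: [0.1, 0.1, -2.4]
grip_width: 0.0132
finger_force: 58.0
```

Call:
apply_moves(
  moves=[
    [[-0.013, 0.065, 0, 0, 0, 0], [0, 0, 0.03, 0, 0, 0], [0, 0, 0.08, 0, 0, 0], [0, 0, 0.1, 0, 0, 0], [0, 0, 0.1, 0, 0, 0], [0, 0, 0.08, 0, 0, 0], [0, 0, 0.03, 0, 0, 0], [0, 0, 0, 0, 0, 0]],
  ],
)

```text
time_s: 49.5
tcp_pos: [0.4418, -0.4723, 0.0434]
tcp_rot: [0.993, 0.116, -0.001, -0.001]
ft_force: [-0.9, 0.5, -1.0]
grip_width: 0.0138
finger_force: 58.0
```

```bash
python3 st.py;  python3 - <<'E'
from h import *
for n in('top','scene'):
    im,d,m=snap(n); X=cloud(d,m)
    ok=(X[...,0]>.46)&(X[...,0]<.60)&(X[...,1]>-.50)&(X[...,1]<-.36)&(X[...,2]>.055)&(X[...,2]<.09); p=X[ok]
    print(n,len(p)); 
    if len(p)>20: print(p.mean(0),p.min(0),p.max(0))
E
```

```text
[ 0.4418 -0.4723  0.0434] knob 179.8497062009656 [-0.07   0.121  0.03 ] [-0.9  0.5 -1. ] 0.013765331928282571 [ 0.7   0.73  0.05  1.91 -0.07  0.51 -0.54]
top 186
[ 0.51791484 -0.45730949  0.06098666] [ 0.47767891 -0.49225407  0.05502683] [ 0.55486407 -0.41599924  0.07036752]
scene 188
[ 0.51072091 -0.45652553  0.06137102] [ 0.46075632 -0.4889415   0.05514893] [ 0.56207002 -0.41445192  0.07042175]
```

Call:
apply_moves(
  moves=[
    [[0.013, -0.045, 0, 0, 0, 0], [0.013, -0.046, 0, 0, 0, 0], [0, 0, 0, 0, 0, 0], [0, 0, 0.03, 0, 0, 0], [0, 0, 0.03, 0, 0, 0], [0, 0, 0.015, 0, 0, 0], [0, 0, 0, 0, 0, 0], [0, 0, 0, 0, 0, 0]],
  ],
)

```text
time_s: 50.4
tcp_pos: [0.4431, -0.4505, 0.0257]
tcp_rot: [0.993, 0.115, -0.0, -0.0]
ft_force: [-0.7, -0.3, -3.0]
grip_width: 0.0133
finger_force: 58.0
```

```bash
python3 st.py
```

```text
[ 0.4431 -0.4505  0.0257] knob 179.93623568997043 [-0.052  0.088 -0.047] [-0.7 -0.3 -3. ] 0.013261768674014802 [ 0.67  0.74  0.05  1.95 -0.08  0.45 -0.56]
```

Call:
apply_moves(
  moves=[
    [[0, 0, 0.008, 0, 0, 0], [0, 0, 0.008, 0, 0, 0], [0, 0, 0, 0, 0, 0], [0, 0, 0, 0, 0, 0]],
  ],
)

```text
time_s: 50.8
tcp_pos: [0.4434, -0.4505, 0.0222]
tcp_rot: [0.993, 0.116, 0.0, 0.0]
ft_force: [0.6, -0.2, -1.0]
grip_width: 0.0135
finger_force: 58.0
```

Call:
apply_moves(
  moves=[
    [[0, 0, 0, 0, 0, 0], [0, 0, 0, 0, 0, 0], [0, 0, 0, 0, 0, 0], [0, 0, -0.04, 0, 0, 0], [0, 0, -0.08, 0, 0, 0], [0, 0, -0.12, 0, 0, 0], [0, 0, -0.14, 0, 0, 0], [0, 0, -0.14, 0, 0, 0]],
  ],
  jaw=-0.1,
)

```text
time_s: 51.6
tcp_pos: [0.4432, -0.4502, 0.154]
tcp_rot: [0.993, 0.116, -0.0, -0.0]
ft_force: [1.0, -0.2, -0.7]
grip_width: 0.0417
finger_force: 0.0
```

Call:
apply_moves(
  moves=[
    [[-0.05, 0.14, -0.06, 0, 0, 0], [-0.05, 0.14, -0.06, 0, 0, 0], [-0.05, 0.14, -0.06, 0, 0, 0], [-0.05, 0.14, 0, 0, 0, 0], [-0.05, 0.14, 0, 0, 0, 0], [-0.05, 0.14, 0, 0, 0, 0], [-0.05, 0.1, 0, 0, 0, 0], [0, 0, 0, 0, 0, 0]],
  ],
)

```text
time_s: 52.4
tcp_pos: [0.4088, -0.7031, 0.1972]
tcp_rot: [0.994, 0.113, -0.001, 0.001]
ft_force: [-0.4, 0.2, -0.0]
grip_width: 0.0417
finger_force: 0.0
```

```bash
python3 st.py;  python3 - <<'E'
from h import *
im,d,m=snap('top'); X=cloud(d,m); a=np.load('top0.npz')['im']
def sel(x0,x1,y0,y1,z0,z1): return X[(X[...,0]>x0)&(X[...,0]<x1)&(X[...,1]>y0)&(X[...,1]<y1)&(X[...,2]>z0)&(X[...,2]<z1)]
p=sel(.475,.57,-.48,-.38,.033,.055); print('rim',len(p),p.mean(0),cv2.minEnclosingCircle(p[:,:2].astype(np.float32)))
p=sel(.49,.6,-.06,.05,.07,.09); print('stack',len(p),p.mean(0),cv2.minEnclosingCircle(p[:,:2].astype(np.float32)),np.linalg.lstsq(np.c_[p[:,:2],np.ones(len(p))],p[:,2],rcond=None)[0])
k=sel(.6,.666,.18,.245,.194,.212); mm=k.mean(0);e=np.linalg.svd((k-mm)[:,:2])[2][0];print('knob',(13.4-np.degrees(np.arctan2(e[1],e[0])))%180)
cv2.imwrite('pics/fin.png',np.hstack([cv2.resize(im[255:325,470:540],(400,400),interpolation=cv2.INTER_CUBIC),cv2.resize(im[200:310,250:360],(400,400),interpolation=cv2.INTER_CUBIC)]))
E
```

```text
[ 0.4088 -0.7031  0.1972] knob 180.18039126335668 [-0.022  0.07   0.001] [-0.4  0.2 -0. ] 0.04169237727112629 [ 0.93  0.73  0.09  1.39 -0.06  1.02 -0.32]
rim 194 [ 0.51314635 -0.44806819  0.03995153] ((0.5111871957778931, -0.44759881496429443), 0.04056468978524208)
stack 544 [ 0.54529531 -0.00898992  0.07736966] ((0.545393168926239, -0.008812562562525272), 0.031114794313907623) [-0.00141665  0.00533679  0.07819013]
knob 133.47726770003894
```

View pics/fin.png

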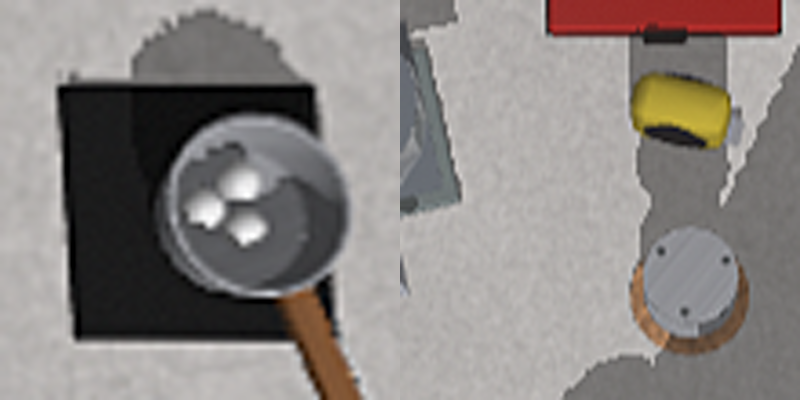

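The balls are fine: three in the bowl. But the bowl's handle now lies about 28° round rather than 13°, so it was apparently nudged after release. I'll fit its position precisely.

```bash
python3 - <<'E'
from h import *
from scipy.optimize import least_squares
for n in('top','scene'):
    im,d,m=snap(n); X=cloud(d,m)
    p=X[(X[...,0]>.44)&(X[...,0]<.58)&(X[...,1]>-.52)&(X[...,1]<-.36)&(X[...,2]>.035)&(X[...,2]<.052)]
    s=least_squares(lambda q:np.hypot(p[:,0]-q[0],p[:,1]-q[1])-.0365,[.513,-.447],loss='cauchy',f_scale=.002)
    print(n,s.x, 'off mat',s.x-np.array([.5175,-.431]),np.hypot(*(s.x-np.array([.5175,-.431]))))
    h=p[np.hypot(*(p[:,:2]-s.x).T)>.048]; 
    if len(h): v=s.x-h[:,:2].mean(0); print('yaw',np.degrees(np.arctan2(v[1],v[0])),len(h))
E
```

```text
top [ 0.51220531 -0.4458527 ] off mat [-0.00529469 -0.0148527 ] 0.015768212440424402
yaw 19.609325707305377 83
scene [ 0.51588072 -0.44388146] off mat [-0.00161928 -0.01288146] 0.012982834186158112
yaw 20.194431645305176 43
```

Both cameras put the bowl 13–16 mm from the mat's centre, inside the 30 mm limit. The stack is level, the knob is in its third click and the arm is clear, so I'll hand in.

```bash
python3 -c "
from bench import ctrl
print(ctrl.job_done())"
```

```text
the job is handed in; nothing more can be done
None
```

I handed the job in and got no verdict back: three bases stand in a level alternating column about 2 mm off the pad's centre, the knob rests in its third click (it jammed on that turn and was wiggled free), and the bowl with three balls stands on the mat about 15 mm off centre.

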